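# Load the soap drying tunnel and set it running

## Task

Stop the dryer by guiding its gate lever back through the zigzag into the slot at the near end, then draw the empty tray fully out and load every cream soap bar from the brown paper onto it, each lying level on the tray floor, none stacked or on end. Then slide the tray fully home under the hood and take the lever through the zigzag into the far-end slot again, without disturbing the other things on the bench.

Things in the scene. Friction and masses are not known exactly. Their poses are not given: they have to be found in the camera images.
- dryer: fixed drying tunnel; origin on the bench, local +x points away from the robot at yaw 0. Low hood 300 mm wide (y) from local x -30 to 100 mm, underside of its clear roof 80 mm and top 100 mm above the bench; behind it a white fan unit, x 100 to 200 mm, 120 mm high. The tray slides along local x on rails in front of and under the hood
- tray (a joint): travel of the tray in m: 0 = fully home under the hood, 0.13 = fully drawn out along the dryer's local -x (end stops at both; slides with about 2 N friction and stays where left; draw it beyond 0.115, push it home to below 0.006)
- tray_mid (a point): centre of the tray's floor, on its upper face, 22 mm above the bench, axes as the dryer's. Floor inside the rim 92 mm (x) by 252 mm (y), rim 10 mm above the floor. It lies at dryer-local x = 30 mm when home, -100 mm when drawn out. When out, the whole tray is clear of the hood by about 18 mm
- tray_grip (a point): the tray's pull, an upright wooden fin in front of the tray, 105 mm before the tray's centre: 30 mm long (x), 14 mm thick (y), its top 68 mm above the bench; this point is on its mid-plane 46 mm above the bench. Pinch it across y from above
- gatebox: fixed control box of the dryer, 170 mm (x) by 100 mm (y), top plate 134 mm above the bench, may stand left or right of the dryer; origin on the bench under its middle, local +x is away from the robot at yaw 0. In the top plate is a zigzag slot 15 mm wide, through which an 8 mm stalk with a ball knob rises; the stalk tilts about a pivot 20 mm above the bench. The gate runs slot_stop, corner1, corner2, corner3, corner4, slot_run in straight runs
- knob (a point): centre of the black ball knob, 30 mm in diameter, on top of the lever (about 50 mm above the top plate). The lever starts in the far end slot, tilts with about 1 N and stays where it is left
- slot_stop (a point): where the knob's centre is when the lever stands in the near-end slot (stop); counts within 13 mm horizontally
- corner1 (a point): where the knob's centre is when the lever stands at corner 1 of the zigzag, counted from the near end; 33 mm straight ahead (box +x) of slot_stop; about 5 mm of play to each side at the knob
- corner2 (a point): where the knob's centre is when the lever stands at corner 2 of the zigzag, counted from the near end; 39 mm across (box +y) from corner 1; about 5 mm of play to each side at the knob
- corner3 (a point): where the knob's centre is when the lever stands at corner 3 of the zigzag, counted from the near end; 36 mm ahead of corner 2; about 5 mm of play to each side at the knob
- corner4 (a point): where the knob's centre is when the lever stands at corner 4 of the zigzag, counted from the near end; 39 mm across (box -y) from corner 3; slot_run is 33 mm ahead of it; about 5 mm of play to each side at the knob
- slot_run (a point): where the knob's centre is when the lever stands in the far-end slot (run); counts within 13 mm horizontally
- bar1: centre of a cream soap bar, 66 mm (own x) by 32 mm (own y) by 40 mm (own z), 90 g, standing on its 32 mm wide long face on the brown paper sheet at the start; two to four of the four bars are there
- bar2: centre of a cream soap bar, 66 mm (own x) by 32 mm (own y) by 40 mm (own z), 90 g, standing on its 32 mm wide long face on the brown paper sheet at the start; two to four of the four bars are there
- bar3: centre of a cream soap bar, 66 mm (own x) by 32 mm (own y) by 40 mm (own z), 90 g, standing on its 32 mm wide long face on the brown paper sheet at the start; two to four of the four bars are there
- bar4: centre of a cream soap bar, 66 mm (own x) by 32 mm (own y) by 40 mm (own z), 90 g, standing on its 32 mm wide long face on the brown paper sheet at the start; two to four of the four bars are there
- oil: bystander: closed amber bottle, 52 mm across, 85 mm high, upright; origin under its foot
- petals: bystander: closed jar, 64 mm across, 75 mm high, upright; origin under its foot
- loaf: bystander: brown soap loaf 90 x 70 x 60 mm; origin under its middle
- mould: bystander: open plywood mould 90 x 80 x 70 mm; origin under its middle
Not all that is in view belongs to the job. Leave any purple look-alike of the bar1 alone.

How it is judged:
On the way, in this order (a step that is already met when the one before it is completed fails the run):
1. the lever is in the near-end slot (stop), the tray still home (horizontal distance between knob and slot_stop below 0.013 m and value of joint tray below 0.02 m), for 0.2 s.
2. with the lever at stop, the tray is drawn fully out (horizontal distance between knob and slot_stop below 0.013 m and value of joint tray above 0.115 m), for 0.2 s.
3. with the lever at stop and the tray out, every bar lies level on the tray floor (horizontal distance between knob and slot_stop below 0.013 m and value of joint tray above 0.1 m and x of bar1 in the frame of tray_mid between -0.036 and 0.036 m and y of bar1 in the frame of tray_mid between -0.115 and 0.115 m and z of bar1 in the frame of tray_mid between 0.008 and 0.026 m and angle between bar1's own x axis and vertical between 1.47 and 1.67 rad and (angle between bar1's own y axis and vertical below 0.12 rad or angle between bar1's own y axis and vertical above 3.02 rad or angle between bar1's own z axis and vertical below 0.12 rad or angle between bar1's own z axis and vertical above 3.02 rad) and x of bar2 in the frame of tray_mid between -0.036 and 0.036 m and y of bar2 in the frame of tray_mid between -0.115 and 0.115 m and z of bar2 in the frame of tray_mid between 0.008 and 0.026 m and angle between bar2's own x axis and vertical between 1.47 and 1.67 rad and (angle between bar2's own y axis and vertical below 0.12 rad or angle between bar2's own y axis and vertical above 3.02 rad or angle between bar2's own z axis and vertical below 0.12 rad or angle between bar2's own z axis and vertical above 3.02 rad) and x of bar3 in the frame of tray_mid between -0.036 and 0.036 m and y of bar3 in the frame of tray_mid between -0.115 and 0.115 m and z of bar3 in the frame of tray_mid between 0.008 and 0.026 m and angle between bar3's own x axis and vertical between 1.47 and 1.67 rad and (angle between bar3's own y axis and vertical below 0.12 rad or angle between bar3's own y axis and vertical above 3.02 rad or angle between bar3's own z axis and vertical below 0.12 rad or angle between bar3's own z axis and vertical above 3.02 rad) and x of bar4 in the frame of tray_mid between -0.036 and 0.036 m and y of bar4 in the frame of tray_mid between -0.115 and 0.115 m and z of bar4 in the frame of tray_mid between 0.008 and 0.026 m and angle between bar4's own x axis and vertical between 1.47 and 1.67 rad and (angle between bar4's own y axis and vertical below 0.12 rad or angle between bar4's own y axis and vertical above 3.02 rad or angle between bar4's own z axis and vertical below 0.12 rad or angle between bar4's own z axis and vertical above 3.02 rad)), for 0.2 s.
4. with the lever at stop, the loaded tray is fully home under the hood (horizontal distance between knob and slot_stop below 0.013 m and value of joint tray below 0.006 m and x of bar1 in the frame of tray_mid between -0.036 and 0.036 m and y of bar1 in the frame of tray_mid between -0.115 and 0.115 m and z of bar1 in the frame of tray_mid between 0.008 and 0.026 m and angle between bar1's own x axis and vertical between 1.47 and 1.67 rad and (angle between bar1's own y axis and vertical below 0.12 rad or angle between bar1's own y axis and vertical above 3.02 rad or angle between bar1's own z axis and vertical below 0.12 rad or angle between bar1's own z axis and vertical above 3.02 rad) and x of bar2 in the frame of tray_mid between -0.036 and 0.036 m and y of bar2 in the frame of tray_mid between -0.115 and 0.115 m and z of bar2 in the frame of tray_mid between 0.008 and 0.026 m and angle between bar2's own x axis and vertical between 1.47 and 1.67 rad and (angle between bar2's own y axis and vertical below 0.12 rad or angle between bar2's own y axis and vertical above 3.02 rad or angle between bar2's own z axis and vertical below 0.12 rad or angle between bar2's own z axis and vertical above 3.02 rad) and x of bar3 in the frame of tray_mid between -0.036 and 0.036 m and y of bar3 in the frame of tray_mid between -0.115 and 0.115 m and z of bar3 in the frame of tray_mid between 0.008 and 0.026 m and angle between bar3's own x axis and vertical between 1.47 and 1.67 rad and (angle between bar3's own y axis and vertical below 0.12 rad or angle between bar3's own y axis and vertical above 3.02 rad or angle between bar3's own z axis and vertical below 0.12 rad or angle between bar3's own z axis and vertical above 3.02 rad) and x of bar4 in the frame of tray_mid between -0.036 and 0.036 m and y of bar4 in the frame of tray_mid between -0.115 and 0.115 m and z of bar4 in the frame of tray_mid between 0.008 and 0.026 m and angle between bar4's own x axis and vertical between 1.47 and 1.67 rad and (angle between bar4's own y axis and vertical below 0.12 rad or angle between bar4's own y axis and vertical above 3.02 rad or angle between bar4's own z axis and vertical below 0.12 rad or angle between bar4's own z axis and vertical above 3.02 rad)), for 0.2 s.
5. the lever is in the far-end slot (run) (horizontal distance between knob and slot_run below 0.013 m), for 0.2 s.
At the end, for the whole second after the job is handed in: the lever stands in the far-end slot (knob within 13 mm of it), the tray is home within 6 mm, every bar present lies level on a long face on the tray floor inside the rim (within about 5 degrees), at rest (horizontal distance between knob and slot_run below 0.013 m and value of joint tray below 0.006 m and x of bar1 in the frame of tray_mid between -0.036 and 0.036 m and y of bar1 in the frame of tray_mid between -0.115 and 0.115 m and z of bar1 in the frame of tray_mid between 0.008 and 0.026 m and angle between bar1's own x axis and vertical between 1.47 and 1.67 rad and (angle between bar1's own y axis and vertical below 0.12 rad or angle between bar1's own y axis and vertical above 3.02 rad or angle between bar1's own z axis and vertical below 0.12 rad or angle between bar1's own z axis and vertical above 3.02 rad) and x of bar2 in the frame of tray_mid between -0.036 and 0.036 m and y of bar2 in the frame of tray_mid between -0.115 and 0.115 m and z of bar2 in the frame of tray_mid between 0.008 and 0.026 m and angle between bar2's own x axis and vertical between 1.47 and 1.67 rad and (angle between bar2's own y axis and vertical below 0.12 rad or angle between bar2's own y axis and vertical above 3.02 rad or angle between bar2's own z axis and vertical below 0.12 rad or angle between bar2's own z axis and vertical above 3.02 rad) and x of bar3 in the frame of tray_mid between -0.036 and 0.036 m and y of bar3 in the frame of tray_mid between -0.115 and 0.115 m and z of bar3 in the frame of tray_mid between 0.008 and 0.026 m and angle between bar3's own x axis and vertical between 1.47 and 1.67 rad and (angle between bar3's own y axis and vertical below 0.12 rad or angle between bar3's own y axis and vertical above 3.02 rad or angle between bar3's own z axis and vertical below 0.12 rad or angle between bar3's own z axis and vertical above 3.02 rad) and x of bar4 in the frame of tray_mid between -0.036 and 0.036 m and y of bar4 in the frame of tray_mid between -0.115 and 0.115 m and z of bar4 in the frame of tray_mid between 0.008 and 0.026 m and angle between bar4's own x axis and vertical between 1.47 and 1.67 rad and (angle between bar4's own y axis and vertical below 0.12 rad or angle between bar4's own y axis and vertical above 3.02 rad or angle between bar4's own z axis and vertical below 0.12 rad or angle between bar4's own z axis and vertical above 3.02 rad) and linear speed of each of bar1, bar2, bar3, bar4 below 0.02 m/s); the robot touches nothing.
It fails at once if another thing on the bench (bottle, jar, loaf, mould) is shifted by more than 30 mm (distance of any of oil, petals, loaf, mould from where it was at the start of the episode above 0.03 m).
It fails at once if the bottle or the jar is tipped over (angle between any of oil, petals's own z axis and vertical above 0.6 rad).
Of bar1, bar2, bar3, bar4 only 2 to 4 are there at a start; the rules pass over those that are not, and their reading is None.
At some moment in a run one of bar1, bar2, bar3, bar4 may be knocked a few centimetres aside while the robot is not near it.
Once in a run the grip may slacken for a moment while it holds something.
It also fails if it takes over 210 s, if anything falls off the work surface, if the arm or the gripper's body presses on something with over 40 N, if the wrist force passes 120 N, or if a joint passes its speed limit or range.

## Robot

A 7-joint arm with a two-finger parallel gripper is mounted at the origin on the work surface. World frame = base frame: x ahead of the robot, y to its left, z up, the work surface at z = 0. Lengths are in m, angles in rad, forces in N, time in s.
With the tool pointing down it reaches from about 0.425 to 0.875 m from the base axis. Payload 8.4 kg.
Tool frame: the origin (TCP) lies at the very end of the fingers, on their centre line; the grasp point (between the pads) lies ctrl.grasp_offset behind it (ctrl.grasp_offset is the distance from the TCP to the grasp point, in m); z points along the fingers, y is the direction in which the jaws open and shut (so a half turn about z gives the same grasp; the last joint's range is limited). The gripper opens to 85 mm and grips with 20 to 120 N. Pads are 22 mm wide; open, the fingers measure 114 mm over their backs; the gripper's body (76 mm by 85 mm) begins 54 mm behind the grasp point. The pads swing forward as they close: fully open they stand 13 mm farther back than shut.
Start: joints at [-1.215, 0.333, 0.04, 1.465, -0.013, 1.343, -0.059], TCP at [0.286, 0.584, 0.231] pointing down, gripper open.
Joint ranges: [-2.58, 2.58], [-0.38, 2.09], [-1.3, 1.39], [0.25, 2.4], [-1.5, 4.64], [0.08, 2.09], [-2.65, 2.65]. Speed limits (rad/s): [2.22, 2.22, 2.79, 2.79, 3.14, 3.14, 3.14].

## Interface

Orientations are given as a unit quaternion [w, x, y, z].
In Python, from cell import ctrl, read_camera, sign_off gives the robot as it stands. The module is installed in compiled form; this text tells all that it offers.
- The arm moves only by the tool step_arm, never from a script. Its argument "moves" is text: rows parted by semicolons, each of 5 numbers parted by spaces: the closure, from 0 (fully open) to 1 (shut), then the shift along the tool's x, y, z in mm, then the turn about the tool's z in rad. In form: claw tx ty tz spin; .... A call has exactly 5 rows; each row is the pose to reach, as a shift and turn from the pose commanded when the call began, along the tool's axes at that moment; what a row does not reach only later rows make up. A row lasts 1/10 s, in which the tool goes at most 50 mm and 8.59 degrees, less where a joint would pass 70% of its speed; a pose out of reach is approached as far as the arm can. A call with a gripper value outside its range is refused whole. The fingers move at their own pace and stop on an object; the grip force is fixed at half the most. Time passes only in rows, so rows that repeat a pose let the fingers close, or fill a call up. It gives the time, the measured TCP pose, the force and the opening at its end, in the units of the state.
- ctrl.get_state(): the state, without advancing time (a new reading comes with each control period).
- read_camera(name): name is "scene" or "top" or "wrist"; returns a dict with "image" (400x640x3 uint8, red, green, blue), "fov_y" (degrees; the focal length in pixels is half the picture's height over the tangent of half this angle, whatever the lens; pixels are square), "cx", "cy" (the principal point, pixels), "world_to_cam" (4x4, takes a point from world to camera coordinates); the wrist camera has in their place "T_tool_cam" (4x4, takes a point from camera to tool coordinates, whose origin is the TCP and whose axes are the flange's). Camera axes: x right, y down, z forward; pixel columns grow to the right and rows downward; lengths in m; the calibration is good to about 2 mm. A picture is of the moment at which its call begins: read the wrist's pose just before it. There is no depth.
- sign_off(): hands the job in, once; it reports no verdict.
The state is a dict: "clock": time; "joints": joint angles; "dq": joint speeds; "tau": joint torques, N m; "eef_pos": TCP position; "eef_rot": TCP orientation; "ft_force": force on the tool from outside, world axes, zero at the start; "moment": the same for the moment, N m; "grip_width": finger opening in m.
Only numpy, scipy, OpenCV 4.12 (cv2) and the standard library are available. Lean on these libraries where they do the work, as an engineer would, in place of code of your own. Each camera call takes 0.05 s, during which the arm holds its last target.

## Working session

There is one attempt and no reset: what is moved stays moved. The work goes in short steps, Python scripts to look and compute and a tool call to move; the robot and the scene stay as the last step left them, time stands still between calls to the robot, and variables do not carry over. Pictures are saved under pics/ and viewed, and the job is handed in when it is done.

Besides the shell and the picture viewer there is one more tool, called as a command line: name --argument value ..., lists and objects as JSON in quotes. step_arm: Moves the arm, as the interface text tells. Its arguments: {"type":"object","properties":{"moves":{"type":"string"}},"required":["moves"]}

```bash
ls; mkdir -p pics; python3 - <<'E'
from cell import ctrl, read_camera
import cv2,json
s=ctrl.get_state();print(s);print(ctrl.grasp_offset)
for n in("scene","top","wrist"):
    r=read_camera(n);cv2.imwrite(f"pics/{n}0.png",r["image"][:,:,::-1])
    print(n,{k:(v.tolist() if hasattr(v,'tolist') else v) for k,v in r.items() if k!="image"})
E
```

```text
pics
{'clock': 0.0, 'joints': array([-1.21522638,  0.33392206,  0.03988737,  1.466302  , -0.01345122,
        1.34328082, -0.05849896]), 'dq': array([-0.00020049,  0.00015475, -0.00190634,  0.00131064, -0.00067857,
        0.00202752, -0.00090573]), 'tau': array([-5.64759866e-04, -6.58545327e+01,  1.36515733e+00, -4.05564415e+01,
        1.66935328e-02,  1.23186648e-02, -1.71078102e-05]), 'eef_pos': array([0.28532965, 0.58350882, 0.23039918]), 'eef_rot': array([-1.52895469e-04,  2.25450478e-01,  9.74254281e-01, -8.08798765e-04]), 'ft_force': array([ 0.19781903, -0.16740622, -0.74500312]), 'moment': array([-0.01253235, -0.00709437,  0.01015277]), 'grip_width': 0.08523720413342858}
0.0187
scene {'fov_y': 45.425182076229305, 'cx': 317.1636765909779, 'cy': 195.99888552991288, 'world_to_cam': [[0.02212792343171245, 0.9997545128976025, 0.0011264748011764827, -0.024952888031908028], [0.8335474488140117, -0.017827055925456532, -0.55216016394945, -0.3557963481278467], [-0.5520045340214638, 0.013157128026589186, -0.8337372993946228, 1.7789390129492484], [0.0, 0.0, 0.0, 1.0]]}
top {'fov_y': 47.60440353046428, 'cx': 315.91155427536563, 'cy': 207.06555552786733, 'world_to_cam': [[-0.06931388392818202, -0.99759393391769, -0.001388706382972057, 0.04696573495389456], [-0.9752145979370858, 0.06805202180492566, -0.21053600713101372, 0.5529044881566811], [0.21012394786220548, -0.013238781624059214, -0.9775851171104804, 1.387346302985073], [0.0, 0.0, 0.0, 1.0]]}
wrist {'fov_y': 68.11765984771709, 'cx': 314.2943599391576, 'cy': 196.94760318615366, 'T_tool_cam': [[0.0003996830461871255, -0.9492009357995974, -0.31467034135842586, 0.0805733088159213], [0.999999916487011, 0.0003525320053353145, 0.00020675384646621483, -0.00041686217833902806], [-8.531957808720749e-05, -0.3146703977153727, 0.949200997430057, -0.1424931152360735], [0.0, 0.0, 0.0, 1.0]]}
```

View pics/scene0.png

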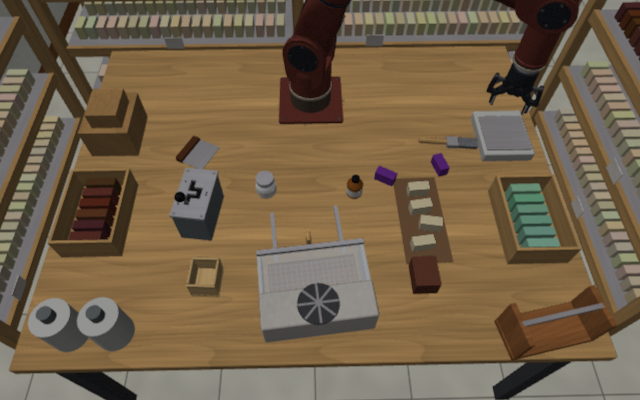

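View pics/top0.png

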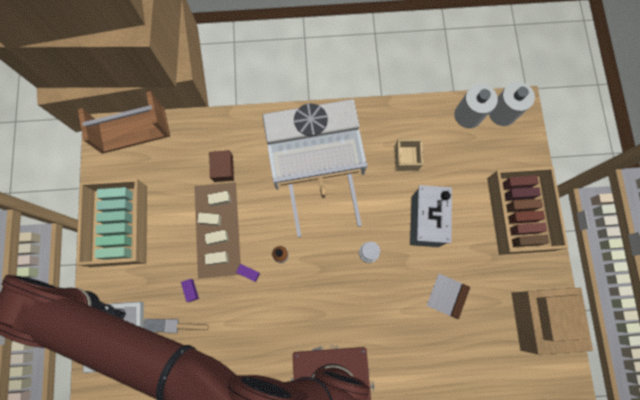

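View pics/wrist0.png

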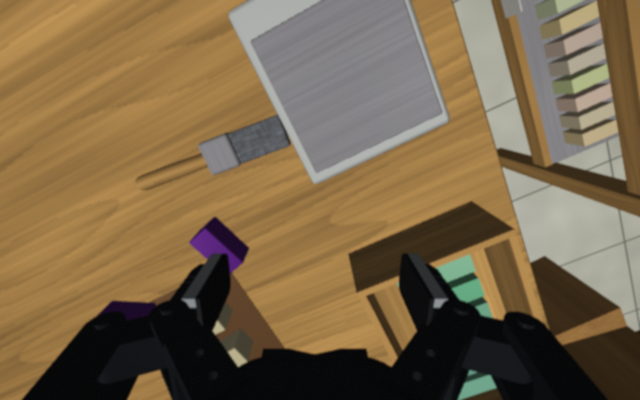

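```bash
cat > h.py <<'E'
import numpy as np,cv2
from cell import ctrl, read_camera
from scipy.spatial.transform import Rotation as R
def grab(n):
    s=ctrl.get_state(); r=read_camera(n)
    f=200/np.tan(np.radians(r["fov_y"]/2))
    K=np.array([[f,0,r["cx"]],[0,f,r["cy"]],[0,0,1]])
    if n=="wrist":
        T=np.eye(4);q=s["eef_rot"];T[:3,:3]=R.from_quat([q[1],q[2],q[3],q[0]]).as_matrix();T[:3,3]=s["eef_pos"]
        W=np.linalg.inv(T@np.array(r["T_tool_cam"]))
    else: W=np.array(r["world_to_cam"])
    return r["image"],K,W
def ray(K,W,p):
    d=np.linalg.inv(K)@[p[0],p[1],1]; C=np.linalg.inv(W)
    d=C[:3,:3]@d; return C[:3,3],d/np.linalg.norm(d)
def onz(K,W,p,z):
    o,d=ray(K,W,p); return o+d*(z-o[2])/d[2]
def tri(*obs):
    A=np.zeros((3,3));b=np.zeros(3);L=[ray(*x) for x in obs]
    for o,d in L:
        P=np.eye(3)-np.outer(d,d);A+=P;b+=P@o
    X=np.linalg.solve(A,b)
    return X,[np.linalg.norm((np.eye(3)-np.outer(d,d))@(X-o)) for o,d in L]
def proj(K,W,X):
    c=W[:3,:3]@np.asarray(X)+W[:3,3]; u=K@c; return u[:2]/u[2]
def blobs(mask,amin=20):
    n,l,st,c=cv2.connectedComponentsWithStats(mask.astype(np.uint8))
    return [(c[i],st[i,4],l==i) for i in range(1,n) if st[i,4]>=amin]
def save(name,im,box=None,k=1):
    if box: x0,y0,x1,y1=box; im=im[y0:y1,x0:x1]
    cv2.imwrite("pics/"+name,cv2.resize(im[:,:,::-1],None,fx=k,fy=k,interpolation=cv2.INTER_CUBIC))
def dist(): # tool-frame
    s=ctrl.get_state();q=s["eef_rot"];return s["eef_pos"],R.from_quat([q[1],q[2],q[3],q[0]]).as_matrix()
E
python3 - <<'E'
from h import *
im,K,W=grab("top");save("top1.png",im,(180,90,460,290),2.8)
im2,K2,W2=grab("scene");save("scene1.png",im2,(165,150,465,350),2.6)
E
```

```text
(no output)
```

View pics/top1.png

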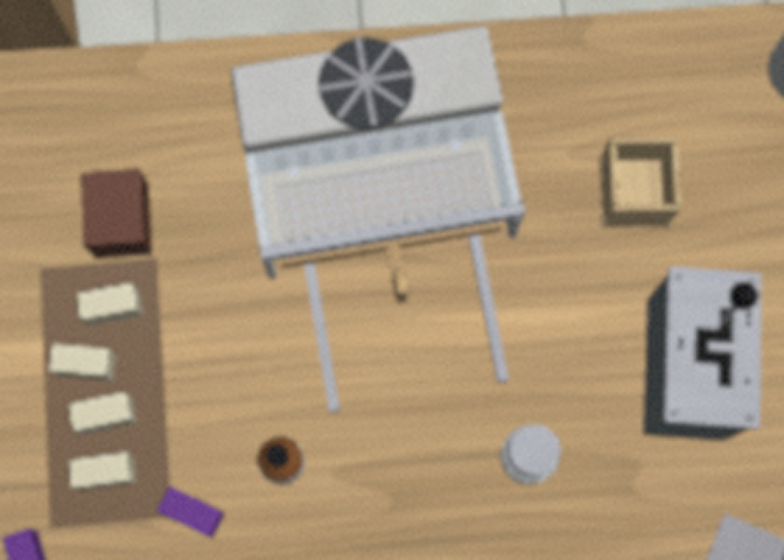

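View pics/scene1.png

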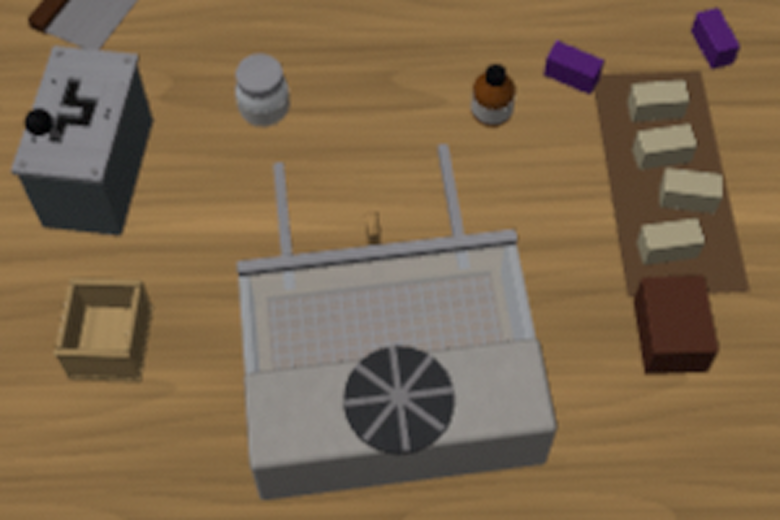

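```bash
python3 - <<'E'
from h import *
im,K,W=grab("top");im2,K2,W2=grab("scene")
t=lambda x,y:(180+(x+.5)/2.8-.5,90+(y+.5)/2.8-.5)
s=lambda x,y:(165+(x+.5)/2.6-.5,150+(y+.5)/2.6-.5)
P=lambda n,X:print(n,np.round(np.array(X)*1000,1))
def fan(z,**kw):
    for n,p in kw.items(): P(n,onz(K,W,t(*p),z))
fan(.134,g_farL=(669,269),g_farR=(762,273),g_nearR=(759,428),g_nearL=(664,423))
fan(.12,f_farL=(233,68),f_farR=(488,28),f_nearR=(499,103),f_nearL=(246,148))
fan(.10,h_nearL=(266,258),h_nearR=(522,213))
fan(.068,grip=(400,285))
fan(.085,oil=(278,455)); fan(.075,jar=(531,452))
for n,z,p in [("g_nearL",.134,(137,55)),("g_nearR",.134,(55,48)),("g_farR",.134,(18,172)),("g_farL",.134,(103,180)),("fanhubl",.12,(399,398))]:
    P("S "+n,onz(K2,W2,s(*p),z))
# knob
g=cv2.cvtColor(im,cv2.COLOR_RGB2GRAY);g2=cv2.cvtColor(im2,cv2.COLOR_RGB2GRAY)
P("knob",onz(K,W,t(743,294),.184));P("knobS",onz(K2,W2,s(39,122),.184));
X,e=tri((K,W,t(743,294)),(K2,W2,s(39,122)));P("tri",X);print(e)
X,e=tri((K,W,t(400,285)),(K2,W2,s(373,217)));P("grip",X);print(e)
hsv=cv2.cvtColor(im,cv2.COLOR_RGB2HSV)
m=(hsv[:,:,0]>20)&(hsv[:,:,0]<40)&(hsv[:,:,2]>190)&(hsv[:,:,1]<110)
m[:, :192]=0;m[:,245:]=0;m[:185]=0;m[285:]=0
for c,a,mm in blobs(m,30):
    cn=cv2.findContours(mm.astype(np.uint8),0,2)[0][0]
    r=cv2.minAreaRect(cn);b=cv2.boxPoints(r)
    B=np.array([onz(K,W,q,.042)[:2] for q in b]);
    e=[B[1]-B[0],B[2]-B[1]];e=max(e,key=np.linalg.norm)
    P("bar",onz(K,W,c,.042));print(a,np.degrees(np.arctan2(e[1],e[0]))%180,[np.round(np.linalg.norm(B[i]-B[i-1])*1000) for i in (1,2)])
E
```

```text
g_farL [ 583.2 -307.6  134. ]
g_farR [ 571.7 -408.   134. ]
g_nearR [ 403.4 -382.4  134. ]
g_nearL [ 415.7 -282.6  134. ]
f_farL [856.9 157.1 120. ]
f_farR [ 885.5 -137.3  120. ]
f_nearR [ 793.4 -141.7  120. ]
f_nearL [759.7 146.8 120. ]
h_nearL [635.8 132.3 100. ]
h_nearR [ 668.1 -158.4  100. ]
grip [602.2 -16.1  68. ]
oil [416.  131.6  85. ]
jar [ 401.1 -146.2   75. ]
S g_nearL [ 419.1 -283.6  134. ]
S g_nearR [ 407.  -379.4  134. ]
S g_farR [ 574.1 -397.7  134. ]
S g_farL [ 586.2 -304.6  134. ]
S fanhubl [833.3   8.9 120. ]
knob [ 538.6 -369.   184. ]
knobS [ 542.9 -367.4  184. ]
tri [ 539.6 -369.7  179.2]
[np.float64(0.0007059529593487731), np.float64(0.0007059529593488486)]
grip [601.9 -15.3  69.3]
[np.float64(0.0006930199885397874), np.float64(0.0006930199885397861)]
bar [613.9 323.5  42. ]
156 97.74895859958825 [np.float64(62.0), np.float64(27.0)]
bar [547.2 356.9  42. ]
157 80.73955676528591 [np.float64(27.0), np.float64(62.0)]
bar [485.8 334.5  42. ]
165 97.5467497316088 [np.float64(61.0), np.float64(27.0)]
bar [418.9 336.1  42. ]
168 94.20721071969463 [np.float64(61.0), np.float64(27.0)]
```

```bash
cat > go.py <<'E'
# usage: go.py x y z(mm, TCP) jawangle(deg, world azimuth of tool y; mod 180 nearest unless 'abs')
import sys
from h import *
p,Rm=dist();a=sys.argv[1:]
t=np.array([float(v) for v in a[:3]])/1000
d=Rm.T@(t-p)*1000
out=np.round(d,1)
yaw=np.degrees(np.arctan2(Rm[1,1],Rm[0,1]))
sp=0
if len(a)>3:
    dw=(float(a[3])-yaw+90)%180-90
    if len(a)>4: dw=(float(a[3])-yaw+180)%360-180
    sp=-np.radians(dw)
s=ctrl.get_state()
print("at",np.round(p*1000,1),"jaw",round(yaw,1),"w",round(s["grip_width"]*1000,1),"t",round(s["clock"],2),"j",np.round(s["joints"],2))
print("tx ty tz spin:",out,round(sp,3), "dist",round(np.linalg.norm(d)))
E
python3 go.py 500 250 300 -7.3
```

```text
at [285.5 583.8 231.1] jaw 63.9 w 85.3 t 0.35 j [-1.22  0.33  0.04  1.47 -0.01  1.34 -0.06]
tx ty tz spin: [-339.3 -205.7  -68.8] 1.243 dist 403
```

step_arm --moves "0 -339 -206 -69 1.243;0 -339 -206 -69 1.243;0 -339 -206 -69 1.243;0 -339 -206 -69 1.243;0 -339 -206 -69 1.243"

```text
clock: 0.85
eef_pos: [0.4192, 0.3747, 0.2747]
eef_rot: [-0.0, 0.569, 0.822, 0.0]
ft_force: [-0.4, 0.3, 0.8]
grip_width: 0.0856
```

```bash
python3 go.py 500 -100 300 -7.3
```

```text
at [419.2 374.7 274.7] jaw 20.6 w 85.6 t 0.85 j [-1.03  0.13  0.25  1.63 -0.03  1.38 -0.42]
tx ty tz spin: [-472.7  -91.5  -25.5] 0.487 dist 482
```

step_arm --moves "0 -470 -40 -26 0.487;0 -470 -40 -26 0.487;0 -470 -40 -26 0.487;0 -470 -40 -26 0.487;0 -470 -40 -26 0.487"

```text
clock: 1.35
eef_pos: [0.4878, 0.1347, 0.2883]
eef_rot: [-0.0, 0.749, 0.663, 0.0]
ft_force: [1.4, 0.4, 0.7]
grip_width: 0.0852
```

```bash
python3 go.py 505 -300 300 -7.3
```

```text
at [487.8 134.7 288.3] jaw -7.0 w 85.2 t 1.35 j [-0.82 -0.    0.46  1.74  0.    1.4  -0.48]
tx ty tz spin: [-429.3   70.2  -12. ] 0.005 dist 435
```

step_arm --moves "0 -429 70 -12 0.005;0 -429 70 -12 0.005;0 -429 70 -12 0.005;0 -429 70 -12 0.005;0 -429 70 -12 0.005"

```text
clock: 1.85
eef_pos: [0.4975, -0.1151, 0.2952]
eef_rot: [0.0, 0.75, 0.661, 0.001]
ft_force: [1.4, 1.2, 0.2]
grip_width: 0.085
```

step_arm --moves "0 -180 30 0 0;0 -180 30 0 0;0 -180 30 0 0;0 -180 30 0 0;0 -180 30 0 0"

```text
clock: 2.35
eef_pos: [0.5032, -0.3007, 0.2949]
eef_rot: [0.001, 0.753, 0.658, -0.001]
ft_force: [0.6, -0.0, 0.6]
grip_width: 0.0857
```

```bash
python3 go.py 541 -369 250 -7.3; python3 -c "
from h import *
im,K,W=grab('wrist');save('w1.png',im)
np.savez('w1.npz',K=K,W=W)"
```

```text
at [ 503.2 -300.7  294.9] jaw -7.6 w 85.7 t 2.35 j [-0.3   0.23  0.91  1.56 -0.18  1.44  0.49]
tx ty tz spin: [-62.6  46.6  45. ] -0.006 dist 90
```

View pics/w1.png

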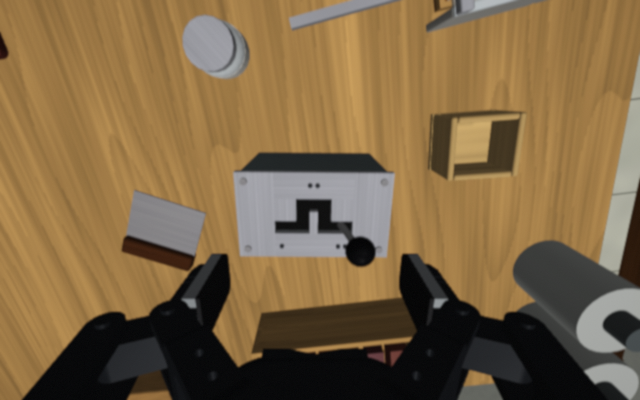

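```bash
python3 - <<'E'
from h import *
d=np.load('w1.npz');K,W=d['K'],d['W']
im=cv2.imread('pics/w1.png');save('w1z.png',im[:,:,::-1],(225,145,405,275),4.4)
for p in [(235,172),(393,172),(388,257),(240,257)]: print(p,np.round(onz(K,W,p,.134)*1000,1))
print("knob",np.round(onz(K,W,(360,251),.179)*1000,1))
E
```

```text
(235, 172) [ 421.6 -282.8  134. ]
(393, 172) [ 586.1 -304.7  134. ]
(388, 257) [ 575.5 -405.3  134. ]
(240, 257) [ 405.4 -382.6  134. ]
knob [ 539.6 -367.6  179. ]
```

View pics/w1z.png

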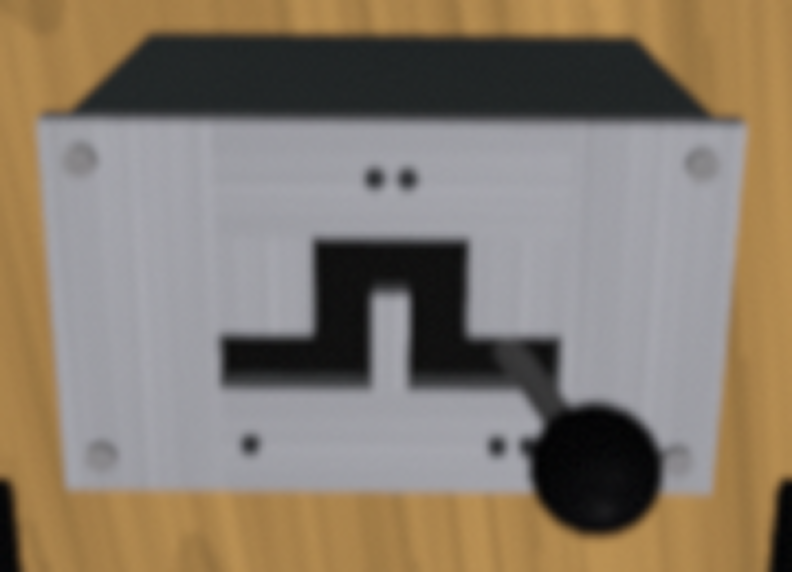

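```bash
python3 go.py 540 -368 230 -7.5
```

```text
at [ 503.9 -298.   294.7] jaw -7.5 w 85.0 t 2.4 j [-0.3   0.23  0.91  1.57 -0.18  1.44  0.49]
tx ty tz spin: [-64.6  45.   64.7] 0.0 dist 102
```

step_arm --moves "0 -65 45 20 0;0 -65 45 40 0;0 -65 45 64 0;0 -65 45 64 0;0 -65 45 64 0"

```text
clock: 2.9
eef_pos: [0.5419, -0.3641, 0.2313]
eef_rot: [-0.0, 0.75, 0.662, 0.0]
ft_force: [1.1, 0.4, 0.4]
grip_width: 0.0852
```

```bash
python3 go.py 540 -368 159 -7.5;  python3 -c "
from h import *
im,K,W=grab('wrist');save('w2.png',im)
im,K,W=grab('scene');save('s2.png',im,(150,150,260,260),6)"
```

```text
at [ 541.9 -364.1  231.3] jaw -7.1 w 85.2 t 2.9 j [-0.12  0.45  0.89  1.49 -0.35  1.37  0.67]
tx ty tz spin: [-4.2 -1.4 72.3] 0.006 dist 72
```

View pics/w2.png

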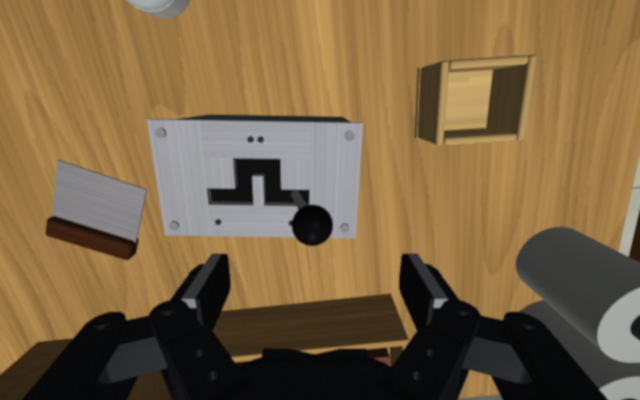

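```bash
python3 - <<'E'
from h import *
im,K,W=grab('wrist')
m=(im.max(2)<28); 
for c,a,mm in blobs(m,200):
    print(c,a,np.round(onz(K,W,c,.179)*1000,1))
p,Rm=dist();print(p)
E
python3 go.py 540 -368 159
```

```text
[253.51125592 180.89158768] 1688 [ 504.6 -332.8  179. ]
[310.57420495 222.5344523 ] 1132 [ 539.5 -368.4  179. ]
[313.72520359 355.78528175] 33523 [ 526.4 -490.7  179. ]
[ 0.54226399 -0.3648882   0.23275485]
at [ 542.3 -364.9  232.8] jaw -7.1 w 85.7 t 3.05 j [-0.12  0.44  0.89  1.49 -0.35  1.37  0.67]
tx ty tz spin: [-3.4 -2.1 73.7] 0 dist 74
```

step_arm --moves "0 -4 -2 20 0;0 -4 -2 40 0;0 -4 -2 60 0;0 -4 -2 72 0;0 -4 -2 72 0"

```text
clock: 3.55
eef_pos: [0.5389, -0.3683, 0.1583]
eef_rot: [-0.001, 0.75, 0.661, 0.0]
ft_force: [-0.5, 0.8, 1.1]
grip_width: 0.0853
```

step_arm --moves "1 0 0 0 0;1 0 0 0 0;1 0 0 0 0;1 0 0 0 0;1 0 0 0 0"

```text
clock: 4.05
eef_pos: [0.5395, -0.3696, 0.1597]
eef_rot: [0.001, 0.75, 0.661, 0.0]
ft_force: [-0.2, 0.0, 5.0]
grip_width: 0.0271
```

```bash
python3 go.py 540 -368 159 -7.5;  python3 -c "
from h import *
im,K,W=grab('wrist');save('w3.png',im)"
```

```text
at [ 539.5 -369.6  159.7] jaw -7.2 w 27.1 t 4.05 j [-0.09  0.5   0.86  1.58 -0.39  1.24  0.71]
tx ty tz spin: [1.7 0.3 0.7] 0.005 dist 2
```

View pics/w3.png

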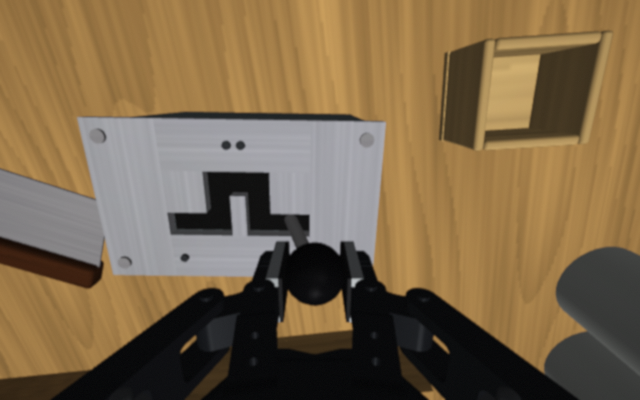

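step_arm --moves "0.3 0 0 0 0;0.3 0 0 0 0;0.3 0 0 5 0;0.3 0 0 5 0;0.3 0 0 5 0"

```text
clock: 4.6
eef_pos: [0.5387, -0.369, 0.1534]
eef_rot: [-0.0, 0.75, 0.661, -0.0]
ft_force: [0.9, -0.5, 0.2]
grip_width: 0.06
```

step_arm --moves "1 0 0 0 0;1 0 0 0 0;1 0 0 0 0;1 0 0 0 0;1 0 0 0 0"

```text
clock: 5.1
eef_pos: [0.5391, -0.3693, 0.1541]
eef_rot: [0.0, 0.75, 0.661, 0.0]
ft_force: [-0.2, -0.4, 3.0]
grip_width: 0.0276
```

step_arm --moves "1 0 -7 -2 0;1 0 -14 -4 0;1 0 -21 -5 0;1 0 -28 -6 0;1 0 -33 -7 0"

```text
clock: 5.6
eef_pos: [0.507, -0.3658, 0.1627]
eef_rot: [0.002, 0.75, 0.661, 0.001]
ft_force: [0.9, -1.5, 7.0]
grip_width: 0.0271
```

```bash
python3 go.py 540 -368 159 -7.5;  python3 -c "
from h import *
im,K,W=grab('wrist');save('w4.png',im)"
```

```text
at [ 507.  -365.8  162.7] jaw -7.2 w 27.1 t 5.6 j [-0.12  0.43  0.88  1.65 -0.35  1.22  0.71]
tx ty tz spin: [ 2.  33.   3.8] 0.005 dist 33
```

View pics/w4.png

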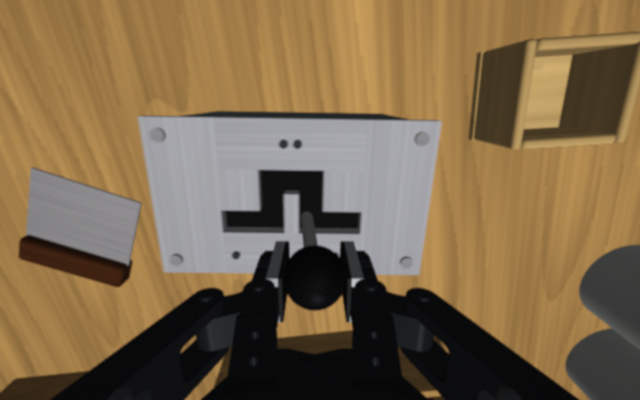

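step_arm --moves "1 8 1 0 0;1 16 1 -1 0;1 24 1 -1 0;1 32 1 0 0;1 39 1 0 0"

```text
clock: 6.15
eef_pos: [0.5115, -0.3271, 0.1615]
eef_rot: [0.001, 0.75, 0.661, -0.0]
ft_force: [0.8, -2.2, -0.9]
grip_width: 0.027
```

step_arm --moves "1 1 -7 0 0;1 1 -15 0 0;1 1 -22 0 0;1 1 -30 0 0;1 1 -36 0 0"

```text
clock: 6.65
eef_pos: [0.4766, -0.3213, 0.1618]
eef_rot: [0.001, 0.75, 0.661, 0.001]
ft_force: [8.0, -0.5, 0.7]
grip_width: 0.0273
```

```bash
python3 go.py 540 -368 159 -7.5;  python3 -c "
from h import *
im,K,W=grab('wrist');save('w5.png',im)"
```

```text
at [ 476.6 -321.3  161.8] jaw -7.2 w 27.3 t 6.65 j [-0.24  0.31  0.92  1.78 -0.27  1.18  0.63]
tx ty tz spin: [-38.3  68.8   2.9] 0.004 dist 79
```

View pics/w5.png

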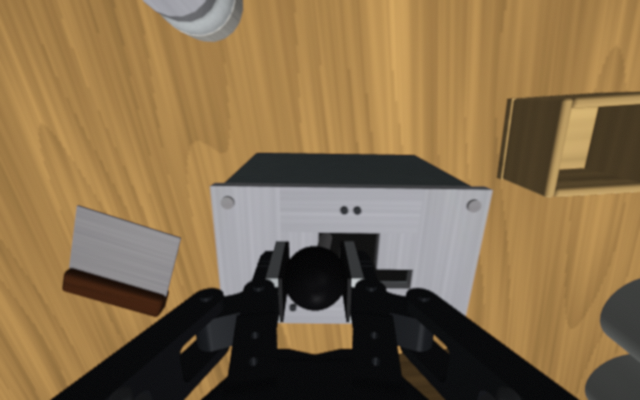

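step_arm --moves "1 0 2 0 0;1 -10 2 -1 0;1 -20 2 -1 0;1 -30 2 0 0;1 -39 2 0 0"

```text
clock: 7.2
eef_pos: [0.4731, -0.3594, 0.1606]
eef_rot: [-0.001, 0.75, 0.661, 0.0]
ft_force: [1.1, 1.7, -0.9]
grip_width: 0.0269
```

step_arm --moves "1 0 -7 1 0;1 0 -14 3 0;1 0 -21 4 0;1 0 -28 6 0;1 0 -34 7 0"

```text
clock: 7.7
eef_pos: [0.4394, -0.3553, 0.1539]
eef_rot: [0.0, 0.75, 0.661, 0.0]
ft_force: [7.3, -0.4, 4.8]
grip_width: 0.0273
```

```bash
python3 go.py 540 -368 159 -7.5;  python3 -c "
from h import *
im,K,W=grab('wrist');save('w6.png',im)"
```

```text
at [ 439.4 -355.3  153.9] jaw -7.2 w 27.3 t 7.7 j [-0.18  0.3   0.93  1.81 -0.26  1.16  0.71]
tx ty tz spin: [  0.  101.4  -5.1] 0.005 dist 101
```

View pics/w6.png

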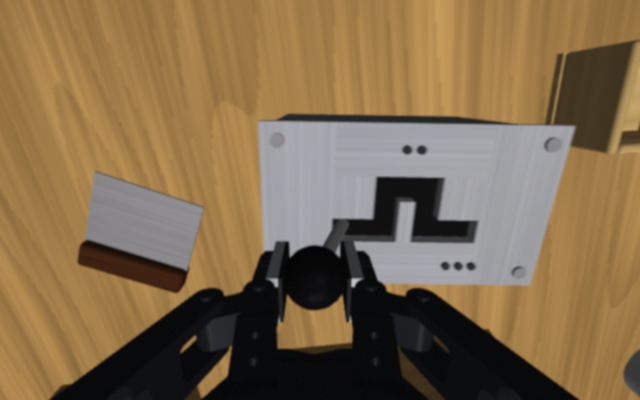

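step_arm --moves "1 0 1 0 0;0.3 0 1 0 0;0.3 0 1 0 0;0.3 0 1 -20 0;0.3 0 1 -60 0"

```text
clock: 8.25
eef_pos: [0.439, -0.3543, 0.2116]
eef_rot: [-0.003, 0.75, 0.661, -0.002]
ft_force: [1.1, -0.6, 0.6]
grip_width: 0.0597
```

```bash
python3 go.py 470 -150 230 -83.8;  python3 -c "
from h import *
im,K,W=grab('wrist');save('w7.png',im)
im,K,W=grab('top');save('t7.png',im,(380,160,480,260),5)"
```

```text
at [ 439.  -354.3  211.6] jaw -7.2 w 59.7 t 8.25 j [-0.22  0.24  0.96  1.74 -0.21  1.28  0.67]
tx ty tz spin: [206.6   4.9 -18.1] 1.337 dist 207
```

View pics/w7.png

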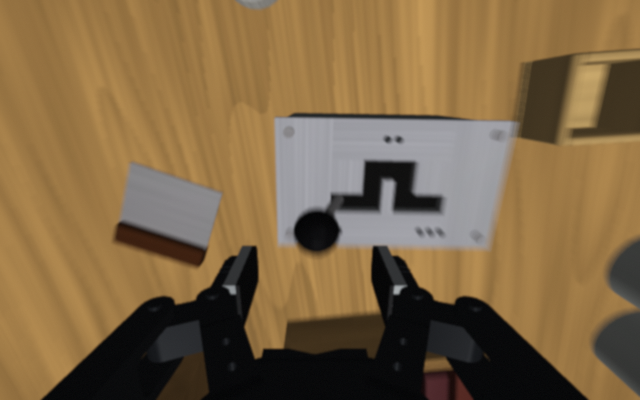

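```bash
python3 go.py 520 -30 230 -83.8
```

```text
at [ 441.7 -357.5  217.6] jaw -7.3 w 59.2 t 8.35 j [-0.22  0.24  0.96  1.73 -0.21  1.28  0.67]
tx ty tz spin: [334.7  36.3 -13. ] 1.336 dist 337
```

step_arm --moves "0.3 335 36 -13 1.336;0.3 335 36 -13 1.336;0.3 335 36 -13 1.336;0.3 335 36 -13 1.336;0.3 335 36 -13 1.336"

```text
clock: 8.85
eef_pos: [0.4878, -0.1598, 0.2211]
eef_rot: [-0.0, 0.913, 0.408, -0.001]
ft_force: [0.6, -0.3, 0.3]
grip_width: 0.0597
```

```bash
python3 go.py 520 -25 230 -83.8
```

```text
at [ 487.8 -159.8  221.1] jaw -41.9 w 59.7 t 8.85 j [-0.66  0.05  0.94  1.84 -0.05  1.27 -0.44]
tx ty tz spin: [121.9 -66.   -8.9] 0.732 dist 139
```

step_arm --moves "0.3 122 -66 -9 0.732;0.3 122 -66 -9 0.732;0.3 122 -66 -9 0.732;0.3 122 -66 -9 0.732;0.3 122 -66 -9 0.732"

```text
clock: 9.35
eef_pos: [0.5196, -0.0239, 0.2298]
eef_rot: [0.0, 0.997, 0.071, -0.001]
ft_force: [-0.5, -1.5, 0.4]
grip_width: 0.0596
```

```bash
python3 go.py 520 -25 230 -83.8;  python3 -c "
from h import *
im,K,W=grab('wrist');save('w8.png',im)
im,K,W=grab('top');save('t8.png',im)"
```

```text
at [519.6 -23.9 229.8] jaw -81.8 w 59.6 t 9.35 j [-0.84  0.07  0.85  1.81 -0.05  1.29 -1.41]
tx ty tz spin: [ 0.2  1.1 -0.2] 0.035 dist 1
```

View pics/w8.png

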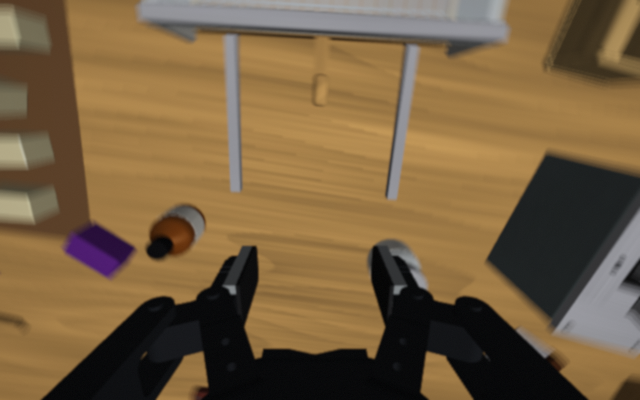

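View pics/t8.png

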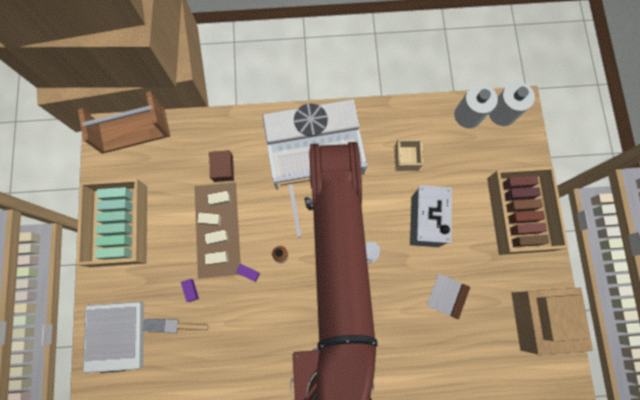

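```bash
python3 - <<'E'
from h import *
im,K,W=grab('wrist')
save('w8z.png',im,(260,20,380,120),6)
for p,z in [((320,76),.068),((314,76),.068),((327,76),.068),((322,40),.068),((320,104),.03),((141,10),.1),((506,26),.1),((504,38),.08)]: print(p,np.round(onz(K,W,p,z)*1000,1))
for z in (.0,.02):
  for a,b in [((233,40),(236,190)),((411,45),(392,197))]:
    A=onz(K,W,a,z);B=onz(K,W,b,z);d=A-B;print(z,np.degrees(np.arctan2(d[1],d[0])),A,B)
E
```

```text
(320, 76) [620.5 -17.5  68. ]
(314, 76) [619.7 -11.8  68. ]
(327, 76) [621.4 -24.1  68. ]
(322, 40) [651.2 -14.7  68. ]
(320, 104) [594.7 -22.1  30. ]
(141, 10) [646.3 132.  100. ]
(506, 26) [ 677.3 -161.3  100. ]
(504, 38) [ 673.7 -173.6   80. ]
0.0 4.518722346081792 [0.64823466 0.08459784 0.        ] [0.47154468 0.07063394 0.        ]
0.0 6.212103358909845 [ 0.67200535 -0.11519282  0.        ] [ 0.49143503 -0.13484763  0.        ]
0.02 4.518722346081787 [0.6456449  0.07925201 0.02      ] [0.47844602 0.0660382  0.02      ]
0.02 6.2121033589098404 [ 0.66813872 -0.10980667  0.02      ] [ 0.49726793 -0.1284057   0.02      ]
```

View pics/w8z.png

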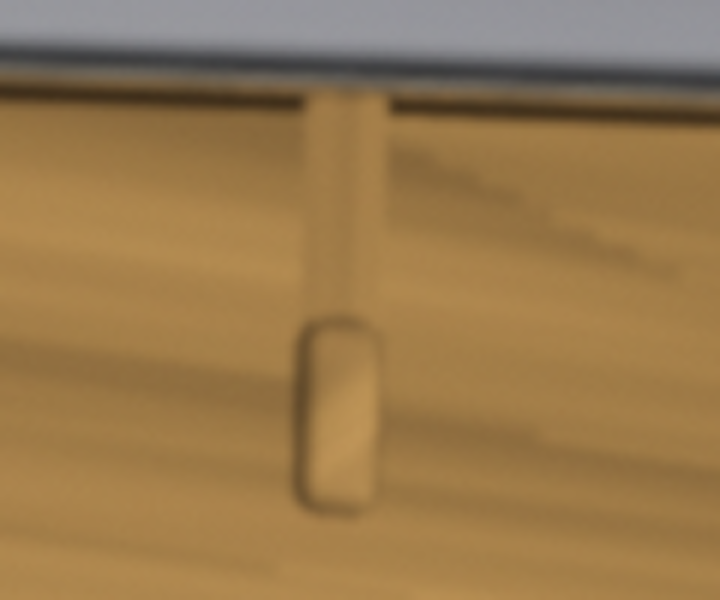

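```bash
python3 - <<'E'
from h import *
im,K,W=grab('wrist')
for p in [(317.2,89.3),(317.5,73),(317,105)]: print(np.round(onz(K,W,p,.068)*1000,1))
E
python3 go.py 602 -16 110 -84
```

```text
[608.3 -16.5  68. ]
[622.7 -14.6  68. ]
[593.9 -18.5  68. ]
at [519.5 -26.6 230.3] jaw -81.5 w 59.6 t 9.55 j [-0.84  0.07  0.85  1.81 -0.05  1.29 -1.4 ]
tx ty tz spin: [ 83.3   1.7 120.2] 0.044 dist 146
```

step_arm --moves "0.3 81 2 30 0.044;0.3 81 2 60 0.044;0.3 81 2 90 0.044;0.3 81 2 120 0.044;0.3 81 2 120 0.044"

```text
clock: 10.05
eef_pos: [0.5974, -0.0171, 0.1065]
eef_rot: [0.001, 0.999, 0.052, -0.004]
ft_force: [-0.6, 0.4, -0.5]
grip_width: 0.0596
```

```bash
python3 go.py 600 -17 33 -84;  python3 -c "
from h import *
im,K,W=grab('wrist');save('w9.png',im)"
```

```text
at [597.4 -17.1 106.5] jaw -84.1 w 59.6 t 10.05 j [-0.7   0.42  0.82  1.77 -0.34  1.11 -1.23]
tx ty tz spin: [ 3.1  0.1 73.5] -0.001 dist 74
```

View pics/w9.png

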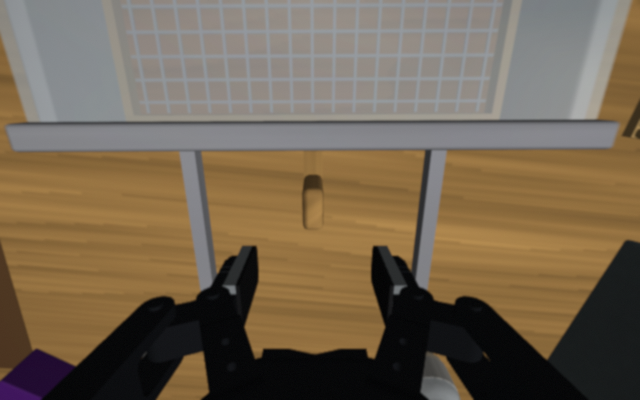

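step_arm --moves "0.3 3 0 20 0;0.3 3 0 40 0;0.3 3 0 60 0;0.3 3 0 73 0;0.3 3 0 73 0"

```text
clock: 10.6
eef_pos: [0.603, -0.0162, 0.0377]
eef_rot: [-0.0, 0.999, 0.051, -0.0]
ft_force: [-0.3, -0.7, 0.3]
grip_width: 0.0601
```

step_arm --moves "1 0 0 0 0;1 0 0 0 0;1 0 0 0 0;1 0 0 0 0;1 0 0 0 0"

```text
clock: 11.1
eef_pos: [0.6038, -0.0153, 0.0389]
eef_rot: [-0.001, 0.999, 0.051, 0.0]
ft_force: [-2.7, 3.0, 7.8]
grip_width: 0.0133
```

```bash
python3 go.py 600 -17 33 -84;  python3 -c "
from h import *
im,K,W=grab('wrist');save('w10.png',im)"
```

```text
at [603.8 -15.3  38.9] jaw -84.1 w 13.3 t 11.1 j [-0.65  0.51  0.76  1.81 -0.42  0.99 -1.18]
tx ty tz spin: [-3.9  1.3  5.9] -0.003 dist 7
```

View pics/w10.png

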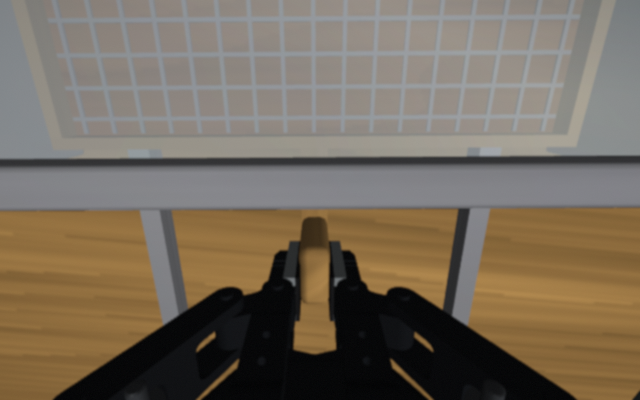

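step_arm --moves "1 -14 0 0 0;1 -28 0 0 0;1 -42 0 0 0;1 -56 0 0 0;1 -70 0 0 0"

```text
clock: 11.65
eef_pos: [0.5347, -0.0228, 0.0389]
eef_rot: [-0.0, 0.999, 0.051, 0.001]
ft_force: [1.6, 1.8, 5.0]
grip_width: 0.013
```

step_arm --moves "1 -14 0 0 0;1 -28 0 0 0;1 -42 0 0 0;1 -56 0 0 0;1 -59 0 0 0"

```text
clock: 12.15
eef_pos: [0.4753, -0.0292, 0.0389]
eef_rot: [-0.001, 0.999, 0.051, 0.001]
ft_force: [2.5, -0.5, 2.5]
grip_width: 0.013
```

```bash
python3 go.py 600 -17 33 -84;  python3 -c "
from h import *
im,K,W=grab('wrist');save('w11.png',im)"
```

```text
at [475.3 -29.2  38.9] jaw -84.2 w 13.0 t 12.15 j [-0.81  0.25  0.87  2.12 -0.25  0.87 -1.27]
tx ty tz spin: [125.3   0.4   6.2] -0.004 dist 125
```

View pics/w11.png

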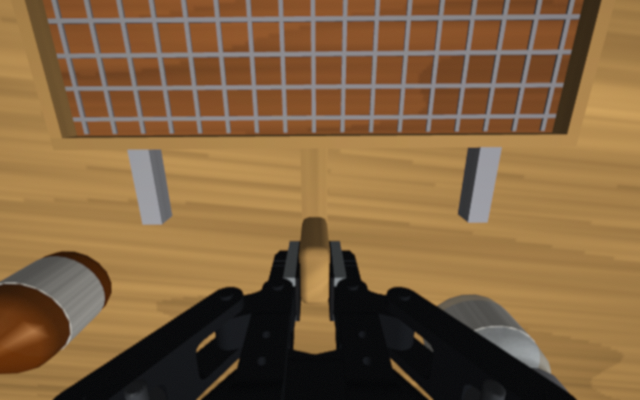

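step_arm --moves "1 -1 0 0 0;0.4 -1 0 0 0;0.4 -1 0 0 0;0.4 -1 0 0 0;0.4 -1 0 0 0"

```text
clock: 12.7
eef_pos: [0.4738, -0.0294, 0.0377]
eef_rot: [0.0, 0.999, 0.05, -0.0]
ft_force: [-0.0, 0.3, -0.3]
grip_width: 0.0514
```

step_arm --moves "0.4 0 0 -50 0;0.4 0 0 -100 0;0.4 0 0 -150 0;0.4 0 0 -200 0;0.4 0 0 -200 0"

```text
clock: 13.2
eef_pos: [0.477, -0.0294, 0.2437]
eef_rot: [-0.002, 0.999, 0.05, 0.004]
ft_force: [0.7, 0.1, -0.4]
grip_width: 0.0512
```

```bash
python3 go.py 430 320 230 5;  python3 -c "
from h import *
im,K,W=grab('wrist');save('w12.png',im)"
```

```text
at [477.  -29.4 243.7] jaw -84.2 w 51.2 t 13.2 j [-0.98 -0.12  0.9   1.89  0.09  1.32 -1.57]
tx ty tz spin: [ -11.9 -352.3   14.6] -1.558 dist 353
```

View pics/w12.png

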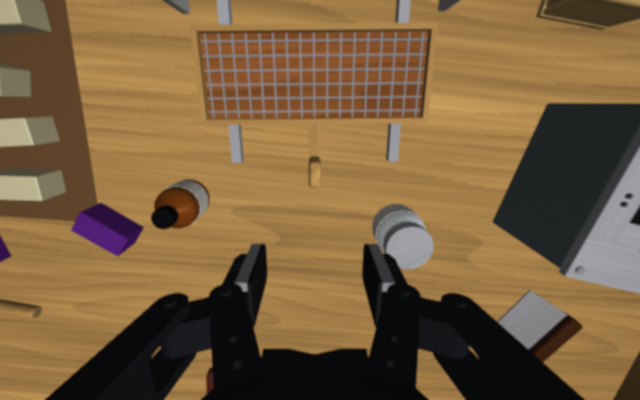

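```bash
python3 - <<'E'
from h import *
im,K,W=grab('wrist')
save('w12z.png',im,(180,10,450,200),2.9)
im,K,W=grab('top')
save('t12z.png',im,(180,160,400,290),3.5)
E
```

```text
(no output)
```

View pics/w12z.png

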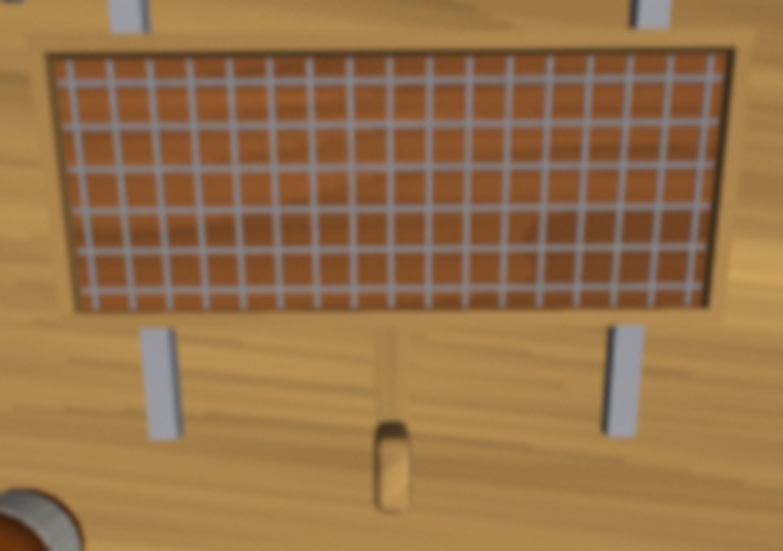

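View pics/t12z.png

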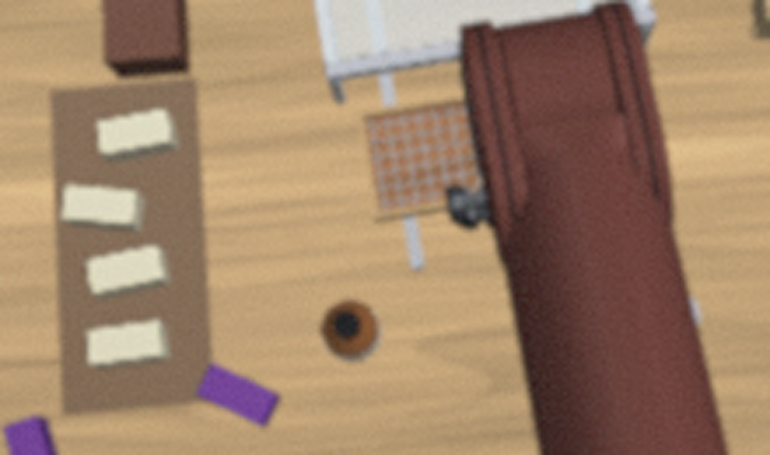

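```bash
python3 - <<'E'
from h import *
im,K,W=grab('wrist')
P=[onz(K,W,(180+(x+.5)/2.9-.5,10+(y+.5)/2.9-.5),.032) for x,y in [(46,54),(735,47),(710,307),(76,312)]]
for p in P: print(np.round(p*1000,1))
c=sum(P)/4;print("c",c)
for a,b in [(0,1),(3,2)]:
    d=P[a]-P[b];print(np.degrees(np.arctan2(d[1],d[0]))-90,np.linalg.norm(d))
for a,b in [(0,3),(1,2)]:
    d=P[a]-P[b];print(np.degrees(np.arctan2(d[1],d[0])),np.linalg.norm(d))
E
python3 go.py 430 320 250 5
```

```text
[610.9 108.8  32. ]
[ 638.1 -136.8   32. ]
[ 548.8 -147.6   32. ]
[521.7  99.3  32. ]
c [ 0.57987605 -0.01909031  0.032     ]
6.319200091025095 0.2471154060614892
6.256339860389488 0.24835827347803907
6.065570709497565 0.08963589016571384
6.858274666470317 0.08991146977141382
at [473.3 -29.3 236.7] jaw -84.2 w 51.4 t 13.4 j [-0.98 -0.11  0.9   1.9   0.09  1.31 -1.57]
tx ty tz spin: [  -7.9 -351.9  -13.3] -1.557 dist 352
```

step_arm --moves "0.4 0 -352 -13 -1.557;0.4 0 -352 -13 -1.557;0.4 0 -352 -13 -1.557;0.4 0 -352 -13 -1.557;0.4 0 -352 -13 -1.557"

```text
clock: 13.9
eef_pos: [0.4476, 0.2206, 0.2453]
eef_rot: [0.0, 0.91, 0.415, -0.001]
ft_force: [1.6, -0.7, -0.3]
grip_width: 0.0516
```

```bash
python3 go.py 450 320 250 5
```

```text
at [447.6 220.6 245.3] jaw -40.9 w 51.6 t 13.9 j [-1.24 -0.01  0.7   1.83  0.01  1.32 -1.26]
tx ty tz spin: [ 76.7 -63.3  -4.9] -0.801 dist 100
```

step_arm --moves "0.4 70 -90 -5 -0.801;0.4 70 -90 -5 -0.801;0.4 70 -90 -5 -0.801;0.4 70 -90 -5 -0.801;0.4 70 -90 -5 -0.801"

```text
clock: 14.4
eef_pos: [0.4264, 0.3312, 0.2495]
eef_rot: [0.001, 0.694, 0.72, -0.002]
ft_force: [1.0, 0.6, -0.3]
grip_width: 0.0509
```

```bash
cat > bars.py <<'E'
# find cream bars in a camera; top face at z
import sys
from h import *
n=sys.argv[1]; z=float(sys.argv[3]) if len(sys.argv)>3 else .042
im,K,W=grab(n);save(sys.argv[2],im)
hsv=cv2.cvtColor(im,cv2.COLOR_RGB2HSV)
m=(hsv[:,:,0]>18)&(hsv[:,:,0]<42)&(hsv[:,:,2]>185)&(hsv[:,:,1]<105)
for c,a,mm in blobs(m,60):
    cn=max(cv2.findContours(mm.astype(np.uint8),0,2)[0],key=cv2.contourArea)
    b=cv2.boxPoints(cv2.minAreaRect(cn))
    B=np.array([onz(K,W,q,z)[:2] for q in b])
    if n!='wrist' and not(0.35<B[:,0].mean()<.75 and abs(B[:,1].mean())<.45): continue
    e=max([B[1]-B[0],B[2]-B[1]],key=np.linalg.norm)
    print("px",np.round(c),"area",a,"world",np.round(onz(K,W,c,z)*1000,1),"rectc",np.round(B.mean(0)*1000,1),"ang",round(np.degrees(np.arctan2(e[1],e[0]))%180,1),"size",[round(np.linalg.norm(B[i]-B[i-1])*1000) for i in (1,2)])
E
python3 bars.py wrist w13.png; python3 go.py 419 336 150 5
```

```text
px [417. 146.] area 1271 world [546.4 362.4  42. ] rectc [546.2 361.2] ang 80.7 size [63, 28]
px [309. 161.] area 1232 world [419.  339.8  42. ] rectc [419.  338.7] ang 94.9 size [28, 62]
px [364. 164.] area 1217 world [485.4 339.3  42. ] rectc [485.8 338.1] ang 100.9 size [28, 63]
px [468. 175.] area 1121 world [613.1 330.3  42. ] rectc [613.5 329.2] ang 98.4 size [62, 28]
at [426.6 330.8 249.7] jaw 2.7 w 51.2 t 14.45 j [-1.29  0.1   0.6   1.73 -0.06  1.33 -0.64]
tx ty tz spin: [ 5.9 -7.1 99.7] -0.041 dist 100
```

View pics/w13.png

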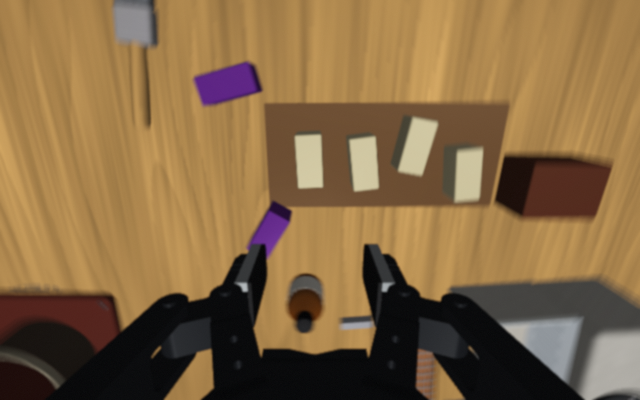

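step_arm --moves "0.4 7 -7 40 -0.041;0.4 7 -7 80 -0.041;0.4 7 -7 120 -0.041;0.4 7 -7 160 -0.041;0.4 7 -7 160 -0.041"

```text
clock: 14.95
eef_pos: [0.4169, 0.3345, 0.0862]
eef_rot: [0.001, 0.683, 0.731, -0.006]
ft_force: [-0.5, -0.2, 0.5]
grip_width: 0.0515
```

```bash
python3 bars.py wrist w14.png; python3 go.py 419 337.5 12 5
```

```text
px [514. 197.] area 3889 world [547.  361.9  42. ] rectc [547.2 359.3] ang 80.3 size [67, 29]
px [319. 213.] area 3742 world [419.4 341.5  42. ] rectc [419.5 339.5] ang 95.6 size [28, 62]
px [416. 221.] area 3561 world [485.5 340.   42. ] rectc [486.1 337.9] ang 97.6 size [65, 29]
px [594. 248.] area 3279 world [613.1 328.4  42. ] rectc [613.9 326.1] ang 97.3 size [70, 29]
at [418.5 335.8  89.4] jaw 3.9 w 51.5 t 15.0 j [-1.26  0.26  0.57  1.92 -0.16  1.01 -0.55]
tx ty tz spin: [ 2.1  0.9 77.4] -0.019 dist 77
```

View pics/w14.png

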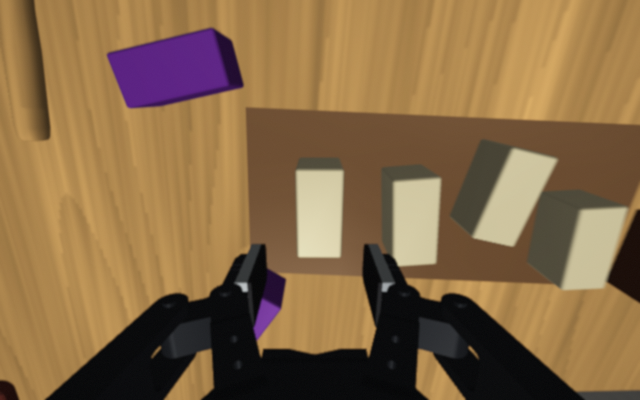

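step_arm --moves "0.4 3 1 20 -0.02;0.4 3 1 40 -0.02;0.4 3 1 60 -0.02;0.4 3 1 77 -0.02;0.4 3 1 77 -0.02"

```text
clock: 15.5
eef_pos: [0.4207, 0.3409, 0.015]
eef_rot: [-0.0, 0.675, 0.738, -0.001]
ft_force: [0.5, -0.2, -0.2]
grip_width: 0.0512
```

step_arm --moves "1 0 0 0 0;1 0 0 0 0;1 0 0 0 0;1 0 0 0 0;1 0 0 0 0"

```text
clock: 16.0
eef_pos: [0.4219, 0.342, 0.017]
eef_rot: [-0.0, 0.674, 0.738, 0.001]
ft_force: [-0.9, -0.8, 7.8]
grip_width: 0.0309
```

step_arm --moves "1 0 0 -40 0;1 0 0 -80 0;1 0 0 -120 0;1 0 0 -150 0;1 0 0 -150 0"

```text
clock: 16.5
eef_pos: [0.423, 0.3427, 0.1704]
eef_rot: [-0.001, 0.674, 0.738, 0.004]
ft_force: [-0.4, 1.1, -1.8]
grip_width: 0.0308
```

```bash
python3 bars.py wrist w15.png; python3 go.py 589 -105 150 -83.8
```

```text
px [444. 181.] area 1835 world [546.1 361.1  42. ] rectc [546.1 359.5] ang 80.2 size [64, 28]
px [377. 198.] area 1750 world [485.  338.9  42. ] rectc [485.6 337.9] ang 100.8 size [28, 62]
px [502. 219.] area 1574 world [611.8 328.1  42. ] rectc [612.3 326.8] ang 97.2 size [64, 28]
px [314. 279.] area 7189 world [432.8 243.3  42. ] rectc [433.7 236.4] ang 97.2 size [65, 142]
at [421.9 342.  167.9] jaw 5.2 w 30.5 t 16.55 j [-1.29  0.17  0.59  1.84 -0.1   1.16 -0.58]
tx ty tz spin: [-460.4  125.8   16.3] 1.553 dist 478
```

View pics/w15.png

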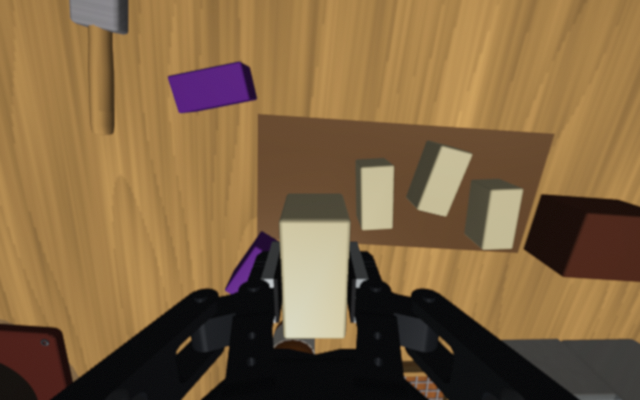

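step_arm --moves "1 -460 126 0 1.553;1 -460 126 0 1.553;1 -460 126 0 1.553;1 -460 126 0 1.553;1 -460 126 0 1.553"

```text
clock: 17.05
eef_pos: [0.5082, 0.1049, 0.1644]
eef_rot: [-0.0, 0.899, 0.438, -0.0]
ft_force: [0.1, 1.2, -0.6]
grip_width: 0.0313
```

```bash
python3 go.py 589 -105 150 -83.8
```

```text
at [508.2 104.9 164.4] jaw -38.1 w 31.3 t 17.05 j [-1.06  0.14  0.84  1.9  -0.11  1.15 -0.84]
tx ty tz spin: [-115.3  193.1   14.2] 0.797 dist 225
```

step_arm --moves "1 -115 193 0 0.797;1 -115 193 0 0.797;1 -115 193 0 0.797;1 -115 193 0 0.797;1 -115 193 14 0.797"

```text
clock: 17.55
eef_pos: [0.5916, -0.1074, 0.1517]
eef_rot: [0.001, 0.997, 0.076, 0.001]
ft_force: [-0.8, -0.0, -0.5]
grip_width: 0.0309
```

```bash
python3 go.py 589 -105 80 -83.8; python3 bars.py wrist w16.png
```

```text
at [ 591.6 -107.4  151.7] jaw -81.3 w 30.9 t 17.55 j [-0.68  0.43  1.01  1.73 -0.39  1.2  -0.99]
tx ty tz spin: [-2.3 -3.  71.7] 0.043 dist 72
px [315. 278.] area 7022 world [ 505.9 -122.4   42. ] rectc [ 499.8 -123.5] ang 10.7 size [60, 131]
```

View pics/w16.png

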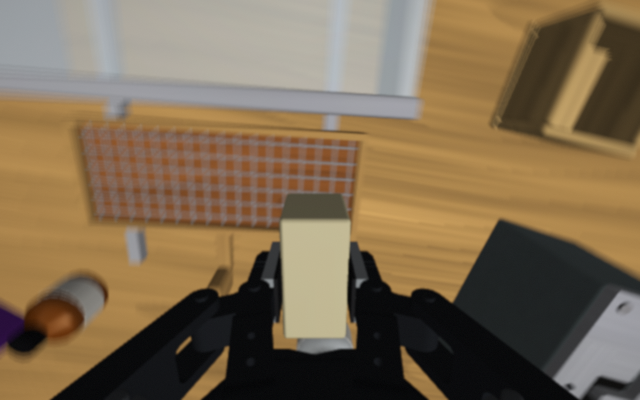

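step_arm --moves "1 0 -3 15 0.043;1 0 -3 30 0.043;1 0 -3 45 0.043;1 0 -3 60 0.043;1 0 -3 72 0.043"

```text
clock: 18.1
eef_pos: [0.5897, -0.0987, 0.0774]
eef_rot: [-0.0, 0.998, 0.06, -0.001]
ft_force: [1.0, -1.1, -0.9]
grip_width: 0.0308
```

```bash
python3 go.py 590 -105 39 -83.8; python3 bars.py wrist w17.png
```

```text
at [589.7 -98.7  77.4] jaw -83.1 w 30.8 t 18.1 j [-0.64  0.51  0.95  1.8  -0.47  1.07 -0.97]
tx ty tz spin: [-0.5  6.3 38.4] 0.012 dist 39
```

View pics/w17.png

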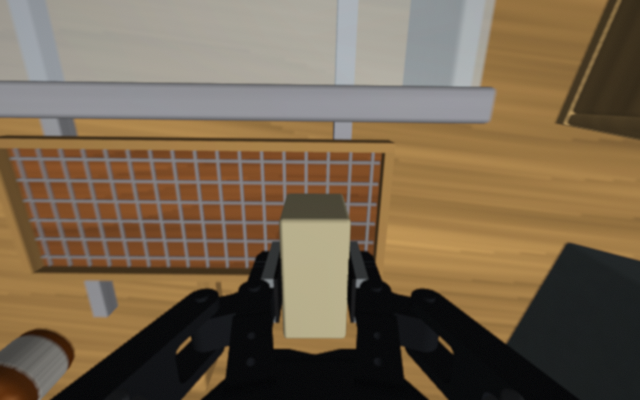

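step_arm --moves "1 0 5 10 0.012;1 0 5 20 0.012;1 0 5 30 0.012;1 0 5 36 0.012;1 0 5 38 0.012"

```text
clock: 18.65
eef_pos: [0.5904, -0.104, 0.0401]
eef_rot: [-0.0, 0.999, 0.053, -0.001]
ft_force: [-0.5, -0.1, -0.9]
grip_width: 0.0306
```

```bash
python3 go.py 590 -105 39 -83.8; python3 bars.py wrist w18.png
```

```text
at [ 590.4 -104.    40.1] jaw -83.9 w 30.6 t 18.65 j [-0.6   0.56  0.91  1.82 -0.52  1.02 -0.94]
tx ty tz spin: [-0.5  0.9  1.1] -0.001 dist 2
```

View pics/w18.png

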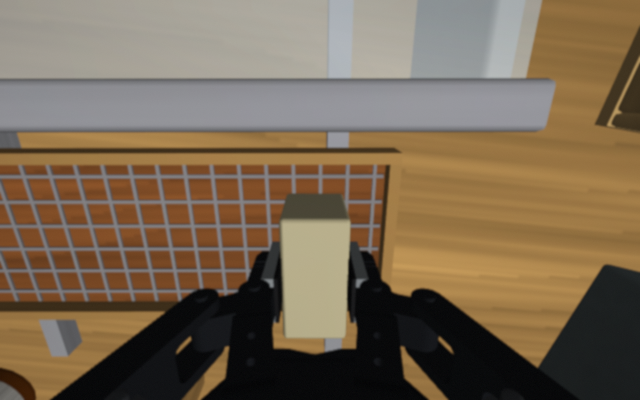

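```bash
python3 - <<'E'
from h import *
im,K,W=grab('wrist')
th=np.radians(6.2);c=np.array([.580,-.019])
def loc(p,z):
    X=onz(K,W,p,z)[:2]-c
    return np.round(1000*np.array([X[0]*np.cos(th)+X[1]*np.sin(th),-X[0]*np.sin(th)+X[1]*np.cos(th)]),1)
print("bar rear bottom",loc((287,195),.023),loc((344,195),.023),"rear top",loc((281,219),.063),loc((349,219),.063),"front top",loc((315,338),.063))
print("far rim in",loc((200,160),.032),"near rim in",loc((150,303),.032),"right rim",loc((386,240),.032))
E
```

```text
bar rear bottom [ 30.5 -70.8] [  30.5 -103.2] rear top [ 32.5 -71.8] [  32.5 -101.5] front top [-32.8 -86.6]
far rim in [ 52.5 -27.4] near rim in [-35.8  14. ] right rim [   6.7 -126.8]
```

step_arm --moves "1 3 0 0 0;1 6 0 0 0;1 6 0 1 0;1 6 0 2 0;1 6 0 2 0"

```text
clock: 19.25
eef_pos: [0.597, -0.1035, 0.0391]
eef_rot: [-0.0, 0.999, 0.053, 0.0]
ft_force: [-0.2, 1.2, 0.4]
grip_width: 0.0311
```

step_arm --moves "0.5 0 0 0 0;0.5 0 0 0 0;0.5 0 0 0 0;0.5 0 0 0 0;0.5 0 0 -20 0"

```text
clock: 19.75
eef_pos: [0.5951, -0.103, 0.0571]
eef_rot: [-0.0, 0.999, 0.054, -0.002]
ft_force: [0.3, 0.5, -0.3]
grip_width: 0.0426
```

```bash
python3 go.py 590 -105 39 -83.8; python3 bars.py wrist w19.png .062
```

```text
at [ 595.1 -103.    57.1] jaw -83.9 w 42.6 t 19.75 j [-0.61  0.55  0.93  1.8  -0.5   1.05 -0.96]
tx ty tz spin: [-5.2  1.4 18.1] -0.001 dist 19
```

View pics/w19.png

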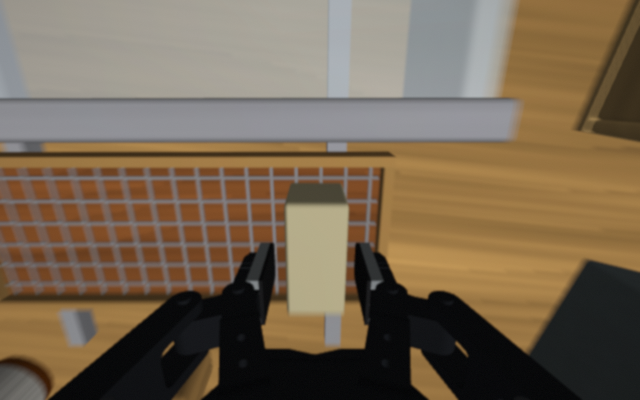

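step_arm --moves "0.5 0 0 -30 0;0.5 0 0 -60 0;0.5 0 0 -110 0;0.4 0 0 -150 0;0.4 0 0 -170 0"

```text
clock: 20.3
eef_pos: [0.5979, -0.1043, 0.2327]
eef_rot: [0.0, 0.999, 0.053, 0.002]
ft_force: [0.8, -0.4, -0.9]
grip_width: 0.0512
```

```bash
python3 go.py 486 338 220 9;  python3 bars.py wrist w20.png .062
```

```text
at [ 597.9 -104.3  232.7] jaw -83.9 w 51.2 t 20.3 j [-0.72  0.38  1.07  1.62 -0.34  1.34 -1.08]
tx ty tz spin: [ -64.3 -451.7   12.3] 1.52 dist 456
px [300.   9.] area 152 world [756. -75.  62.] rectc [756.3 -74. ] ang 87.9 size [6, 35]
px [299.  59.] area 85 world [713.9 -77.2  62. ] rectc [713.6 -77.5] ang 90.6 size [4, 29]
px [306.  86.] area 133 world [690.6 -86.9  62. ] rectc [690.4 -84.6] ang 85.5 size [8, 29]
px [343.  94.] area 241 world [ 686.5 -124.6   62. ] rectc [ 686.8 -124. ] ang 86.0 size [11, 28]
px [298.  92.] area 63 world [683.6 -79.5  62. ] rectc [683.4 -79.7] ang 87.6 size [4, 21]
px [314. 180.] area 1453 world [ 595.4 -104.5   62. ] rectc [ 594.3 -104.9] ang 6.9 size [28, 61]
```

View pics/w20.png

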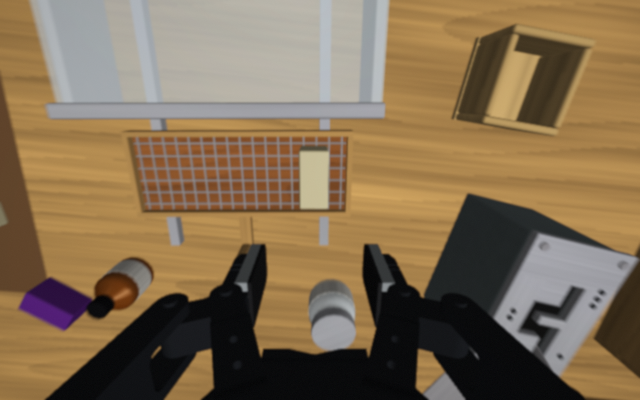

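step_arm --moves "0.4 -64 -450 0 -1.62;0.4 -64 -450 0 -1.62;0.4 -64 -450 0 -1.62;0.4 -64 -450 0 -1.62;0.4 -64 -450 0 -1.62"

```text
clock: 20.85
eef_pos: [0.5345, 0.1407, 0.229]
eef_rot: [-0.0, 0.908, 0.418, 0.0]
ft_force: [1.2, 0.2, -0.4]
grip_width: 0.0511
```

```bash
python3 go.py 486 332 220 9 abs
```

```text
at [534.5 140.7 229. ] jaw -40.5 w 51.1 t 20.85 j [-1.13  0.17  0.9   1.74 -0.14  1.29 -0.91]
tx ty tz spin: [ 113.8 -161.2    9.2] -0.865 dist 198
```

step_arm --moves "0.4 114 -161 9 -0.865;0.4 114 -161 9 -0.865;0.4 114 -161 9 -0.865;0.4 114 -161 9 -0.865;0.4 114 -161 9 -0.865"

```text
clock: 21.35
eef_pos: [0.4844, 0.3384, 0.2185]
eef_rot: [-0.001, 0.688, 0.726, -0.0]
ft_force: [-0.5, -0.3, 0.3]
grip_width: 0.0511
```

step_arm --moves "0.4 0 0 30 -0.12;0.4 0 0 60 -0.12;0.4 0 0 90 -0.12;0.4 0 0 120 -0.12;0.4 0 0 120 -0.12"

```text
clock: 21.85
eef_pos: [0.486, 0.3288, 0.0961]
eef_rot: [-0.0, 0.65, 0.76, -0.003]
ft_force: [0.1, 0.3, 0.5]
grip_width: 0.0509
```

```bash
python3 bars.py wrist w21.png .042; python3 go.py 486 338 14 9 abs
```

```text
px [410. 186.] area 3731 world [547.4 361.6  42. ] rectc [547.8 359.3] ang 80.6 size [65, 29]
px [317. 203.] area 3548 world [486.  339.6  42. ] rectc [486.7 337.7] ang 97.8 size [62, 29]
px [485. 243.] area 3094 world [613.2 328.2  42. ] rectc [614.2 326. ] ang 97.2 size [68, 30]
at [487.3 329.4  98.6] jaw 8.9 w 51.4 t 21.9 j [-1.19  0.36  0.63  1.8  -0.24  1.06 -0.31]
tx ty tz spin: [ 8.9  0.3 84.5] -0.001 dist 85
```

View pics/w21.png

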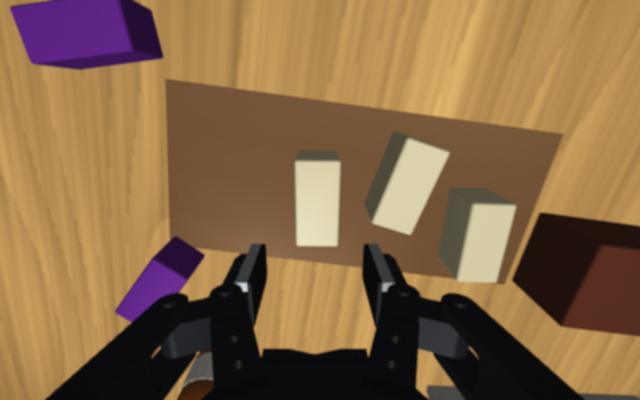

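step_arm --moves "0.5 7 0 0 0;0.5 7 0 25 0;0.5 7 0 50 0;0.5 7 0 75 0;0.5 7 0 82 0"

```text
clock: 22.4
eef_pos: [0.4868, 0.3379, 0.0174]
eef_rot: [-0.0, 0.65, 0.76, -0.0]
ft_force: [0.2, 0.4, -0.6]
grip_width: 0.0424
```

step_arm --moves "0.5 0 0 0 0;1 0 0 0 0;1 0 0 0 0;1 0 0 0 0;1 0 0 0 0"

```text
clock: 22.9
eef_pos: [0.4884, 0.3382, 0.0199]
eef_rot: [-0.0, 0.65, 0.76, 0.001]
ft_force: [-0.6, -0.1, 7.1]
grip_width: 0.031
```

step_arm --moves "1 0 0 -40 0;1 0 0 -80 0;1 0 0 -120 0;1 0 0 -150 0;1 0 0 -150 0"

```text
clock: 23.4
eef_pos: [0.4896, 0.3386, 0.1734]
eef_rot: [0.0, 0.65, 0.76, 0.004]
ft_force: [0.6, 0.8, -1.2]
grip_width: 0.0308
```

```bash
python3 bars.py wrist w22.png .042; python3 go.py 586 -47.5 165 -83.8 abs
```

```text
px [376. 174.] area 1944 world [546.8 361.   42. ] rectc [547.1 359.4] ang 80.8 size [63, 29]
px [433. 215.] area 1666 world [612.5 328.2  42. ] rectc [613.2 326.7] ang 97.3 size [64, 29]
px [314. 272.] area 7198 world [504.8 246.2  42. ] rectc [505.7 239.6] ang 100.9 size [66, 142]
at [488.4 338.1 170.7] jaw 8.9 w 30.4 t 23.45 j [-1.23  0.29  0.66  1.72 -0.19  1.19 -0.36]
tx ty tz spin: [-396.1   36.4    4.5] 1.619 dist 398
```

View pics/w22.png

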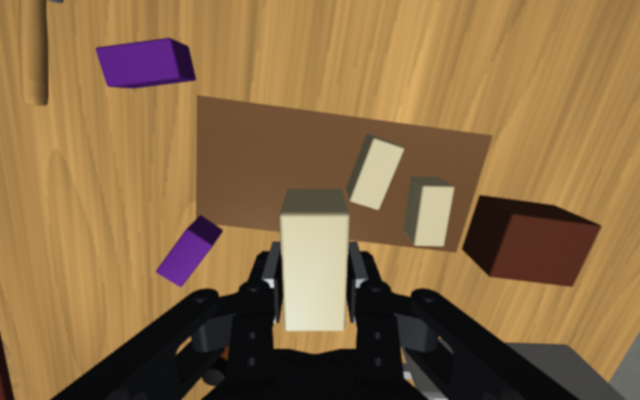

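step_arm --moves "1 -396 36 0 1.619;1 -396 36 0 1.619;1 -396 36 0 1.619;1 -396 36 0 1.619;1 -396 36 0 1.619"

```text
clock: 23.95
eef_pos: [0.5478, 0.0929, 0.1672]
eef_rot: [-0.0, 0.884, 0.467, -0.001]
ft_force: [-0.1, -0.0, -0.4]
grip_width: 0.0309
```

```bash
python3 go.py 588 -47.5 165 -83.8 abs
```

```text
at [547.8  92.9 167.2] jaw -34.4 w 30.9 t 23.95 j [-1.02  0.25  0.9   1.82 -0.21  1.18 -0.65]
tx ty tz spin: [-93.2 112.5   2.1] 0.863 dist 146
```

step_arm --moves "1 -93 112 0 0.863;1 -93 112 0 0.863;1 -93 112 0 0.863;1 -93 112 0 0.863;1 -93 112 0 0.863"

```text
clock: 24.45
eef_pos: [0.5884, -0.0475, 0.167]
eef_rot: [0.0, 0.994, 0.108, -0.001]
ft_force: [0.5, 0.5, -1.2]
grip_width: 0.031
```

```bash
python3 go.py 588 -47.5 80 -83.8 abs
```

```text
at [588.4 -47.5 167. ] jaw -77.6 w 31.0 t 24.45 j [-0.84  0.42  1.08  1.74 -0.39  1.23 -1.02]
tx ty tz spin: [-0.3 -0.1 87. ] 0.108 dist 87
```

step_arm --moves "1 0 0 20 0.108;1 0 0 40 0.108;1 0 0 60 0.108;1 0 0 80 0.108;1 0 0 87 0.108"

```text
clock: 24.95
eef_pos: [0.5872, -0.0447, 0.0782]
eef_rot: [0.0, 0.998, 0.059, -0.002]
ft_force: [-0.1, 0.7, -1.1]
grip_width: 0.031
```

step_arm --moves "1 0 0 10 0;1 0 0 20 0;1 0 0 25 0;1 0 0 30 0;1 0 0 32 0"

```text
clock: 25.45
eef_pos: [0.5891, -0.0448, 0.0487]
eef_rot: [-0.0, 0.998, 0.059, -0.0]
ft_force: [-0.6, -0.2, -1.0]
grip_width: 0.0309
```

```bash
python3 go.py 588 -47.5 41 -83.8 abs;python3 bars.py wrist w23.png .062
```

```text
at [589.1 -44.8  48.7] jaw -83.2 w 30.9 t 25.45 j [-0.75  0.56  0.98  1.84 -0.54  1.03 -1.01]
tx ty tz spin: [-1.4  2.5  7.7] 0.011 dist 8
px [445. 250.] area 2976 world [ 607.7 -107.5   62. ] rectc [ 603.9 -108.8] ang 10.7 size [47, 22]
```

View pics/w23.png

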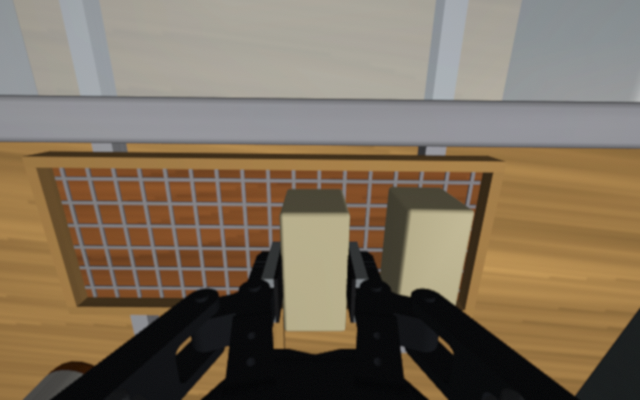

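step_arm --moves "1 2 2 3 0.01;1 2 2 6 0.01;1 2 2 8 0.01;1 2 2 8 0.01;0.48 2 2 8 0.01"

```text
clock: 26.0
eef_pos: [0.5917, -0.0466, 0.0413]
eef_rot: [-0.0, 0.999, 0.054, 0.0]
ft_force: [-0.1, -0.0, -0.6]
grip_width: 0.0437
```

step_arm --moves "0.48 0 0 0 0;0.48 0 0 0 0;0.48 0 0 0 0;0.48 0 0 -20 0;0.48 0 0 -40 0"

```text
clock: 26.5
eef_pos: [0.5907, -0.0467, 0.0809]
eef_rot: [0.0, 0.999, 0.054, -0.001]
ft_force: [-0.1, -0.1, 0.3]
grip_width: 0.0443
```

step_arm --moves "0.48 0 0 -40 0;0.48 0 0 -80 0;0.4 0 0 -120 0;0.4 0 0 -150 0;0.4 0 0 -150 0"

```text
clock: 27.0
eef_pos: [0.5932, -0.0473, 0.2349]
eef_rot: [-0.0, 0.999, 0.054, 0.003]
ft_force: [0.1, -0.6, -0.6]
grip_width: 0.0516
```

```bash
python3 go.py 547 350 220 -9.3 abs;python3 bars.py wrist w24.png .062
```

```text
at [593.2 -47.3 234.9] jaw -83.8 w 51.6 t 27.0 j [-0.89  0.38  1.15  1.64 -0.35  1.35 -1.15]
tx ty tz spin: [  -2.9 -400.    14.9] -1.3 dist 400
px [  8. 120.] area 124 world [619.4 274.   62. ] rectc [621.9 273.7] ang 163.7 size [26, 14]
px [314. 177.] area 1410 world [593.9 -47.3  62. ] rectc [592.6 -47.6] ang 7.0 size [28, 61]
px [365. 179.] area 1376 world [ 597.2 -104.1   62. ] rectc [ 596.  -104.6] ang 5.8 size [62, 28]
```

View pics/w24.png

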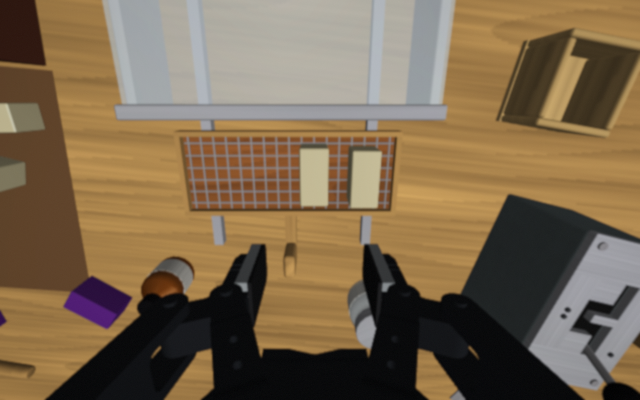

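step_arm --moves "0.4 -3 -400 0 -1.3;0.4 -3 -400 0 -1.3;0.4 -3 -400 0 -1.3;0.4 -3 -400 0 -1.3;0.4 -3 -400 0 -1.3"

```text
clock: 27.55
eef_pos: [0.561, 0.2037, 0.2297]
eef_rot: [-0.0, 0.908, 0.419, -0.001]
ft_force: [1.1, 0.2, 0.3]
grip_width: 0.0511
```

```bash
python3 go.py 547 355 220 -9.3 abs
```

```text
at [561.  203.7 229.7] jaw -40.4 w 51.1 t 27.55 j [-1.18  0.32  0.94  1.64 -0.26  1.33 -0.9 ]
tx ty tz spin: [ 106.1 -108.7    9.7] -0.543 dist 152
```

step_arm --moves "0.4 106 -109 0 -0.543;0.4 106 -109 0 -0.543;0.4 106 -109 0 -0.543;0.4 106 -109 0 -0.543;0.4 106 -109 40 -0.543"

```text
clock: 28.05
eef_pos: [0.5502, 0.3565, 0.1931]
eef_rot: [-0.0, 0.762, 0.648, 0.003]
ft_force: [1.7, -0.4, 0.0]
grip_width: 0.051
```

step_arm --moves "0.5 0 0 30 0;0.5 0 0 60 0;0.5 0 0 80 0;0.5 0 0 90 0;0.5 0 0 90 0"

```text
clock: 28.55
eef_pos: [0.5479, 0.3524, 0.0988]
eef_rot: [-0.0, 0.764, 0.645, -0.002]
ft_force: [0.4, -0.6, 0.1]
grip_width: 0.043
```

```bash
python3 bars.py wrist w25.png .042; python3 go.py 547 359.5 15 -9.3 abs
```

```text
px [313. 203.] area 3491 world [548.6 361.8  42. ] rectc [547.9 359.9] ang 81.5 size [29, 63]
px [408. 231.] area 3187 world [614.3 328.4  42. ] rectc [614.5 326.7] ang 98.9 size [30, 64]
at [548.7 352.9 100.4] jaw -9.7 w 43.1 t 28.6 j [-1.17  0.52  0.72  1.63 -0.37  1.13 -0.53]
tx ty tz spin: [ 6.3 -2.7 85.4] -0.007 dist 86
```

View pics/w25.png

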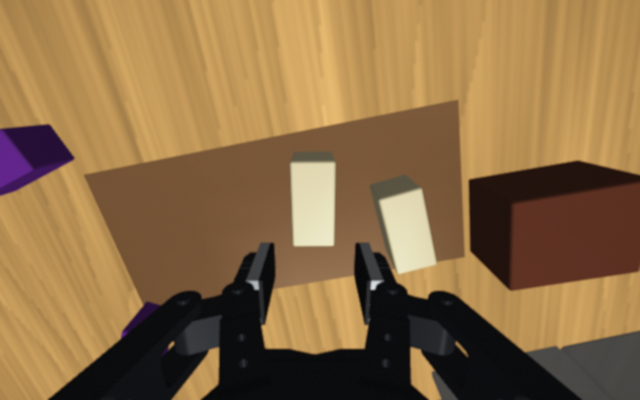

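step_arm --moves "0.5 7 -1 25 0;0.5 7 -1 50 0;0.5 7 -1 70 0;0.5 7 -1 83 0;0.5 7 -1 83 0"

```text
clock: 29.1
eef_pos: [0.5487, 0.36, 0.0172]
eef_rot: [-0.0, 0.764, 0.645, -0.001]
ft_force: [0.4, 0.5, 0.3]
grip_width: 0.0429
```

step_arm --moves "1 0 0 0 0;1 0 0 0 0;1 0 0 0 0;1 0 0 0 0;1 0 0 0 0"

```text
clock: 29.6
eef_pos: [0.5498, 0.3607, 0.0192]
eef_rot: [-0.0, 0.764, 0.645, 0.001]
ft_force: [-1.3, -1.5, 6.5]
grip_width: 0.0305
```

step_arm --moves "1 0 0 -40 0;1 0 0 -80 0;1 0 0 -120 0;1 0 0 -150 0;1 0 0 -150 0"

```text
clock: 30.1
eef_pos: [0.5514, 0.3611, 0.173]
eef_rot: [-0.0, 0.764, 0.645, 0.004]
ft_force: [-0.0, -0.8, -1.5]
grip_width: 0.0308
```

```bash
python3 bars.py wrist w26.png .042; python3 go.py 582 9.8 165 -83.8 abs
```

```text
px [381. 209.] area 1781 world [613.7 327.9  42. ] rectc [614.2 326.5] ang 98.9 size [29, 64]
px [315. 274.] area 7269 world [536.3 266.2  42. ] rectc [535.7 259.9] ang 82.4 size [66, 142]
at [550.2 360.8 170.2] jaw -9.7 w 31.0 t 30.15 j [-1.2   0.46  0.75  1.55 -0.33  1.25 -0.57]
tx ty tz spin: [-340.6   90.3    4.3] 1.294 dist 352
```

View pics/w26.png

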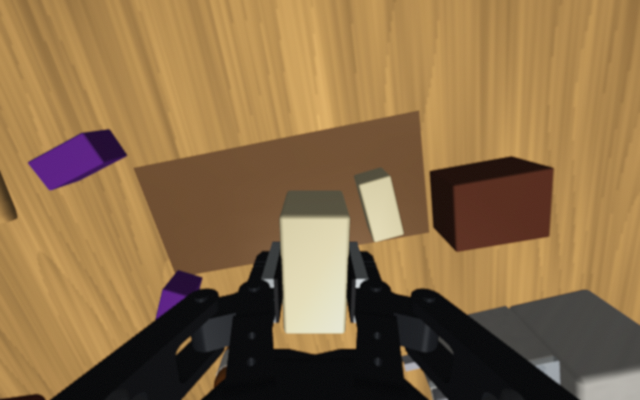

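step_arm --moves "1 -340 88 0 1.294;1 -340 88 0 1.294;1 -340 88 0 1.294;1 -340 88 0 1.294;1 -340 88 0 1.294"

```text
clock: 30.65
eef_pos: [0.5692, 0.1092, 0.1666]
eef_rot: [-0.0, 0.948, 0.317, -0.001]
ft_force: [1.4, -1.1, -0.8]
grip_width: 0.0307
```

```bash
python3 go.py 585.5 10.5 165 -83.8 abs
```

```text
at [569.2 109.2 166.6] jaw -53.0 w 30.7 t 30.65 j [-1.08  0.35  1.01  1.76 -0.32  1.21 -0.91]
tx ty tz spin: [-46.4  88.7   1.6] 0.538 dist 100
```

step_arm --moves "1 -46 89 0 0.538;1 -46 89 0 0.538;1 -46 89 0 0.538;1 -46 89 30 0.538;1 -46 89 60 0.538"

```text
clock: 31.15
eef_pos: [0.5874, 0.0121, 0.1063]
eef_rot: [0.0, 0.998, 0.055, -0.0]
ft_force: [-0.8, 1.3, -1.4]
grip_width: 0.0308
```

```bash
python3 go.py 585.5 10.5 50 -83.8 abs
```

```text
at [587.4  12.1 106.3] jaw -83.7 w 30.8 t 31.15 j [-0.93  0.5   1.07  1.81 -0.48  1.13 -1.15]
tx ty tz spin: [-2.   1.3 56.3] 0.002 dist 56
```

step_arm --moves "1 -1 1 15 0;1 -1 1 30 0;1 -1 1 45 0;1 -1 1 56 0;1 -1 1 56 0"

```text
clock: 31.65
eef_pos: [0.5861, 0.0114, 0.0507]
eef_rot: [0.0, 0.998, 0.057, -0.001]
ft_force: [-0.4, -0.6, -0.8]
grip_width: 0.031
```

```bash
python3 bars.py wrist w27.png .062; python3 go.py 585.5 10.5 41 -83.8 abs
```

```text
px [446. 242.] area 2174 world [607.5 -51.8  62. ] rectc [606.3 -50.5] ang 3.4 size [38, 19]
px [548. 252.] area 4139 world [ 608.1 -103.8   62. ] rectc [ 606.6 -104.4] ang 6.4 size [47, 29]
at [586.7  11.3  51.7] jaw -83.5 w 30.4 t 31.7 j [-0.87  0.56  1.01  1.85 -0.55  1.04 -1.1 ]
tx ty tz spin: [-1.2  0.6 10.7] 0.006 dist 11
```

View pics/w27.png

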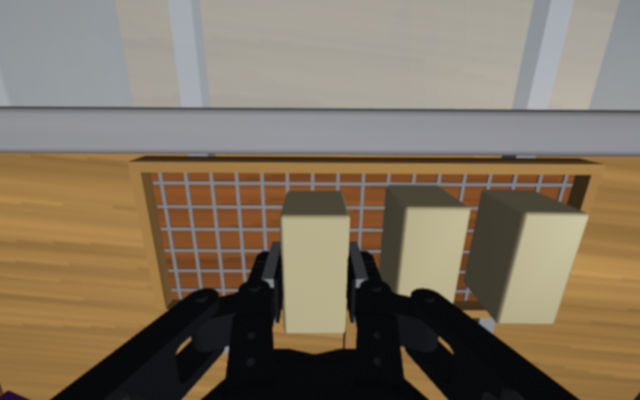

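step_arm --moves "1 1 0 3 0;1 1 0 6 0;1 1 0 10 0;1 1 0 10 0;0.48 1 0 10 0"

```text
clock: 32.2
eef_pos: [0.5878, 0.0115, 0.042]
eef_rot: [-0.0, 0.998, 0.057, -0.0]
ft_force: [-0.1, 0.4, 0.4]
grip_width: 0.0437
```

step_arm --moves "0.48 0 0 0 0;0.48 0 0 0 0;0.48 0 0 0 0;0.48 0 0 -20 0;0.48 0 0 -40 0"

```text
clock: 32.7
eef_pos: [0.5874, 0.0113, 0.0821]
eef_rot: [0.0, 0.998, 0.057, -0.001]
ft_force: [0.3, 0.5, 0.7]
grip_width: 0.0445
```

step_arm --moves "0.48 0 0 -40 0;0.48 0 0 -80 0;0.4 0 0 -120 0;0.4 0 0 -150 0;0.4 0 0 -150 0"

```text
clock: 33.2
eef_pos: [0.5898, 0.011, 0.236]
eef_rot: [-0.0, 0.998, 0.057, 0.003]
ft_force: [-0.2, -0.0, -1.0]
grip_width: 0.0518
```

```bash
python3 go.py 614 320 220 8 abs;python3 bars.py wrist w28.png .062
```

```text
at [589.8  11.  236. ] jaw -83.5 w 51.8 t 33.2 j [-1.02  0.38  1.19  1.66 -0.36  1.35 -1.24]
tx ty tz spin: [  59.  -304.3   16.6] -1.597 dist 310
px [317. 180.] area 736 world [586.8   7.3  62. ] rectc [587.4   9.5] ang 4.7 size [59, 23]
px [371. 179.] area 717 world [595.1 -52.2  62. ] rectc [593.4 -51. ] ang 5.1 size [59, 19]
px [418. 182.] area 1208 world [ 597.8 -104.6   62. ] rectc [ 596.8 -104.4] ang 5.1 size [62, 26]
```

View pics/w28.png

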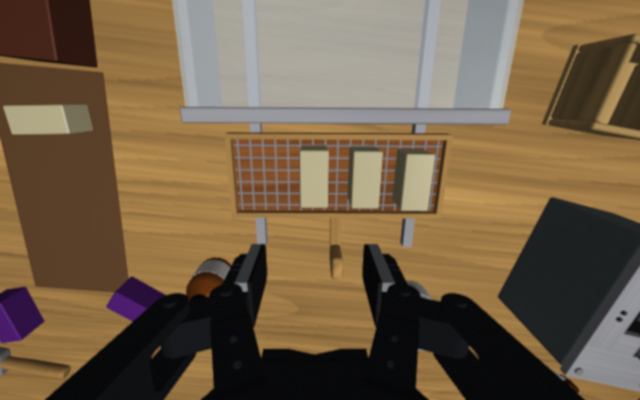

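Three bars are in a neat row. Next is bar 4 near (614,327).

step_arm --moves "0.4 58 -304 0 -1.597;0.4 58 -304 0 -1.597;0.4 58 -304 0 -1.597;0.4 58 -304 0 -1.597;0.4 58 -304 0 -1.597"

```text
clock: 33.75
eef_pos: [0.6057, 0.2628, 0.2305]
eef_rot: [-0.0, 0.907, 0.421, -0.001]
ft_force: [0.9, -0.0, -0.7]
grip_width: 0.0513
```

```bash
python3 go.py 614 320 220 8 abs
```

```text
at [605.7 262.8 230.5] jaw -40.1 w 51.3 t 33.75 j [-1.12  0.47  0.91  1.47 -0.38  1.38 -0.89]
tx ty tz spin: [ 49.1 -30.5  10.5] -0.84 dist 59
```

step_arm --moves "0.4 49 -30 10 -0.84;0.4 49 -30 10 -0.84;0.4 49 -30 20 -0.84;0.4 49 -30 40 -0.84;0.4 49 -30 60 -0.84"

```text
clock: 34.25
eef_pos: [0.615, 0.3174, 0.1698]
eef_rot: [-0.0, 0.689, 0.724, -0.001]
ft_force: [0.3, -0.6, -0.7]
grip_width: 0.0511
```

step_arm --moves "0.5 0 0 20 -0.09;0.5 0 0 40 -0.09;0.5 0 0 60 -0.09;0.5 0 0 70 -0.09;0.5 0 0 70 -0.09"

```text
clock: 34.75
eef_pos: [0.6141, 0.3169, 0.0995]
eef_rot: [-0.001, 0.659, 0.753, -0.002]
ft_force: [0.7, 0.3, 0.4]
grip_width: 0.0428
```

```bash
python3 bars.py wrist w29.png .042; python3 go.py 614 327 15 8 abs
```

```text
px [317. 201.] area 3578 world [614.6 328.2  42. ] rectc [615.1 326.2] ang 99.2 size [29, 63]
at [615.  317.2 101. ] jaw 7.6 w 42.7 t 34.8 j [-1.    0.58  0.66  1.52 -0.38  1.17 -0.14]
tx ty tz spin: [ 9.9  0.5 86. ] -0.007 dist 87
```

View pics/w29.png

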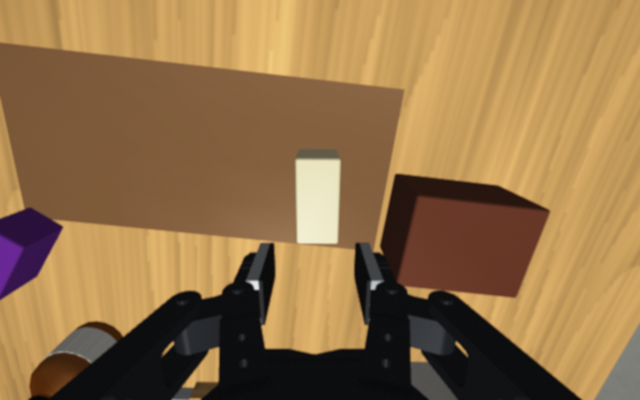

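```bash
python3 - <<'E'
from h import *
im,K,W=grab('wrist')
print(onz(K,W,(383,245),0),onz(K,W,(396,176),0.06),onz(K,W,(396,285),.06), onz(K,W,(417,196),.06))
E
```

```text
[0.68344827 0.27917021 0.        ] [0.6621742  0.35747474 0.06      ] [0.68000939 0.277797   0.06      ] [0.67868602 0.34614532 0.06      ]
```

step_arm --moves "0.5 9 0 25 0;0.5 9 0 50 0;0.5 9 0 70 0;0.5 9 0 84 0;0.5 9 0 84 0"

```text
clock: 35.35
eef_pos: [0.6136, 0.3261, 0.0167]
eef_rot: [-0.0, 0.659, 0.753, -0.001]
ft_force: [-0.8, -0.3, 0.2]
grip_width: 0.0428
```

step_arm --moves "1 0 0 0 0;1 0 0 0 0;1 0 0 0 0;1 0 0 0 0;1 0 0 0 0"

```text
clock: 35.85
eef_pos: [0.6148, 0.3267, 0.019]
eef_rot: [0.0, 0.659, 0.753, 0.001]
ft_force: [-1.2, -1.1, 5.9]
grip_width: 0.0309
```

step_arm --moves "1 0 0 -40 0;1 0 0 -80 0;1 0 0 -120 0;1 0 0 -150 0;1 0 0 -150 0"

```text
clock: 36.35
eef_pos: [0.6165, 0.3271, 0.1732]
eef_rot: [0.001, 0.659, 0.752, 0.003]
ft_force: [0.9, -0.7, -0.6]
grip_width: 0.0308
```

```bash
python3 bars.py wrist w30.png .042; python3 go.py 581 68.5 165 -83.8 abs
```

```text
px [611. 199.] area 488 world [908.5 353.3  42. ] rectc [908.5 350.9] ang 89.8 size [95, 6]
px [314. 273.] area 7272 world [629.8 233.1  42. ] rectc [631.1 226.7] ang 99.7 size [67, 143]
px [571. 284.] area 438 world [908.  255.2  42. ] rectc [907.8 253. ] ang 89.0 size [94, 7]
px [543. 343.] area 196 world [907.7 173.8  42. ] rectc [907.7 172.9] ang 89.4 size [56, 6]
at [615.4 326.8 170.4] jaw 7.6 w 30.7 t 36.4 j [-1.03  0.53  0.69  1.44 -0.34  1.28 -0.18]
tx ty tz spin: [-251.5  -68.4    4.6] 1.596 dist 261
```

View pics/w30.png

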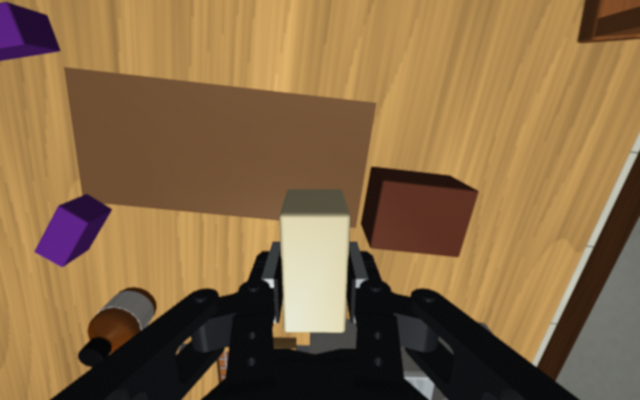

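step_arm --moves "1 -251 -68 0 1.596;1 -251 -68 0 1.596;1 -251 -68 0 1.596;1 -251 -68 0 1.596;1 -251 -68 0 1.596"

```text
clock: 36.9
eef_pos: [0.5801, 0.0768, 0.1666]
eef_rot: [-0.0, 0.89, 0.456, -0.001]
ft_force: [1.5, 0.0, -1.3]
grip_width: 0.0305
```

```bash
python3 go.py 581 68.5 165 -83.8 abs
```

```text
at [580.1  76.8 166.6] jaw -35.7 w 30.5 t 36.9 j [-0.98  0.35  0.95  1.75 -0.31  1.2  -0.56]
tx ty tz spin: [-6.2  5.6  1.6] 0.84 dist 8
```

step_arm --moves "1 -6 6 0 0.84;1 -6 6 0 0.84;1 -6 6 0 0.84;1 -6 6 0 0.84;1 -6 6 0 0.84"

```text
clock: 37.4
eef_pos: [0.5821, 0.0702, 0.1666]
eef_rot: [0.0, 0.995, 0.099, -0.001]
ft_force: [0.0, -0.2, -0.7]
grip_width: 0.0304
```

```bash
python3 go.py 581 68.5 55 -83.8 abs
```

```text
at [582.1  70.2 166.6] jaw -78.7 w 30.4 t 37.4 j [-1.07  0.43  1.12  1.75 -0.41  1.23 -1.22]
tx ty tz spin: [ -1.1   1.5 111.6] 0.089 dist 112
```

step_arm --moves "1 -1 1 25 0.089;1 -1 1 50 0.089;1 -1 1 75 0.089;1 -1 1 100 0.089;1 -1 1 110 0.089"

```text
clock: 37.9
eef_pos: [0.5799, 0.0688, 0.0547]
eef_rot: [0.001, 0.998, 0.057, -0.002]
ft_force: [-0.4, -0.1, -1.2]
grip_width: 0.0311
```

```bash
python3 bars.py wrist w31.png .062; python3 go.py 581 68.5 41 -83.8 abs
```

```text
px [553. 226.] area 1630 world [614.4 -47.5  62. ] rectc [611.1 -47.8] ang 22.6 size [27, 27]
px [636. 232.] area 178 world [616.2 -89.6  62. ] rectc [617.5 -89.9] ang 10.7 size [16, 5]
at [579.8  68.8  54.5] jaw -83.4 w 31.0 t 37.95 j [-0.98  0.56  1.02  1.85 -0.55  1.05 -1.2 ]
tx ty tz spin: [ 1.2  0.4 13.5] 0.007 dist 14
```

View pics/w31.png

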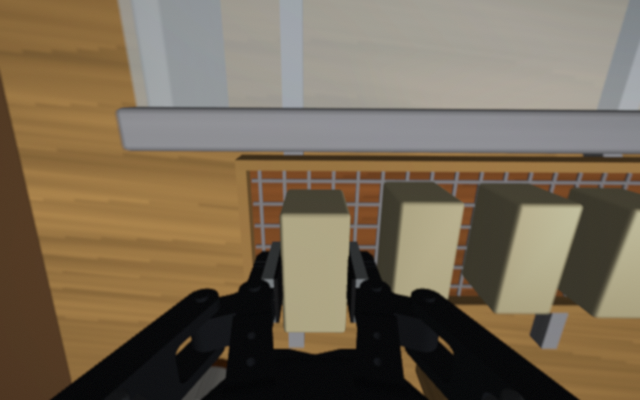

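step_arm --moves "1 2 0 4 0;1 2 0 8 0;1 2 0 13 0;1 2 0 13 0;0.48 2 0 13 0"

```text
clock: 38.45
eef_pos: [0.5843, 0.0693, 0.0453]
eef_rot: [-0.0, 0.998, 0.057, 0.0]
ft_force: [1.2, -0.4, -0.2]
grip_width: 0.0439
```

step_arm --moves "0.48 0 0 0 0;0.48 0 0 0 0;0.48 0 0 0 0;0.48 0 0 -20 0;0.48 0 0 -40 0"

```text
clock: 38.95
eef_pos: [0.5837, 0.0691, 0.0852]
eef_rot: [0.0, 0.998, 0.057, -0.001]
ft_force: [-0.0, 0.1, -0.4]
grip_width: 0.0443
```

step_arm --moves "0.48 0 0 -40 0;0.48 0 0 -80 0;0.4 0 0 -120 0;0.4 0 0 -150 0;0.4 0 0 -150 0"

```text
clock: 39.45
eef_pos: [0.5861, 0.0689, 0.2391]
eef_rot: [-0.001, 0.998, 0.057, 0.003]
ft_force: [0.6, -0.0, -0.4]
grip_width: 0.051
```

```bash
python3 go.py 476 -29 200 -84 abs
```

```text
at [586.1  68.9 239.1] jaw -83.4 w 51.0 t 39.45 j [-1.12  0.38  1.2   1.65 -0.36  1.35 -1.33]
tx ty tz spin: [-120.8   84.7   38.3] 0.01 dist 152
```

step_arm --moves "0.4 -121 85 0 0.01;0.4 -121 85 0 0.01;0.4 -121 85 0 0.01;0.4 -121 85 0 0.01;0.4 -121 85 0 0.01"

```text
clock: 39.95
eef_pos: [0.4722, -0.0309, 0.2344]
eef_rot: [-0.003, 0.999, 0.052, 0.0]
ft_force: [0.6, 1.0, -0.2]
grip_width: 0.0511
```

```bash
python3 bars.py wrist w32.png .062; python3 go.py 475 -29 110 -84 abs; python3 bars.py top t32.png .062;python3 bars.py scene s32.png .062
```

```text
px [285.  57.] area 2027 world [587.9  10.2  62. ] rectc [586.5  10.6] ang 6.4 size [28, 61]
px [345.  58.] area 2001 world [593.6 -47.6  62. ] rectc [592.2 -48.2] ang 8.7 size [27, 60]
px [404.  61.] area 1965 world [ 596.8 -104.6   62. ] rectc [ 595.4 -104.9] ang 5.7 size [62, 27]
px [205.  77.] area 1776 world [561.9  87.9  62. ] rectc [560.9  88.5] ang 6.3 size [27, 61]
at [472.1 -30.8 234.4] jaw -84.1 w 51.2 t 40.0 j [-1.32 -0.25  1.16  1.91  0.23  1.33 -1.69]
tx ty tz spin: [  3.   -0.8 124.4] -0.001 dist 124
px [351. 149.] area 171 world [ 740.4 -119.3   62. ] rectc [ 739.9 -119.3] ang 4.0 size [31, 67]
px [315. 157.] area 1140 world [7.194e+02 5.000e-01 6.200e+01] rectc [719.   -1.7] ang 96.3 size [180, 84]
px [407. 155.] area 254 world [ 705.5 -298.9   62. ] rectc [ 710.3 -302. ] ang 173.8 size [69, 56]
px [279. 164.] area 221 world [705.9 116.7  62. ] rectc [706.8 116.9] ang 6.7 size [30, 83]
px [313. 198.] area 95 world [583.1  17.3  62. ] rectc [585.8  17.5] ang 9.7 size [17, 65]
px [291. 207.] area 202 world [560.6  88.2  62. ] rectc [560.7  88.2] ang 6.6 size [33, 64]
```

View pics/w32.png

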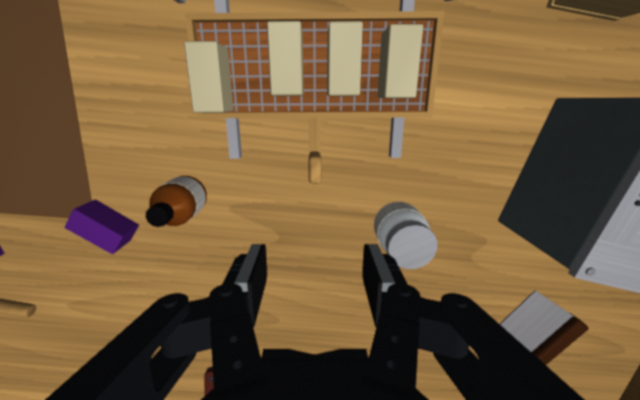

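View pics/s32.png

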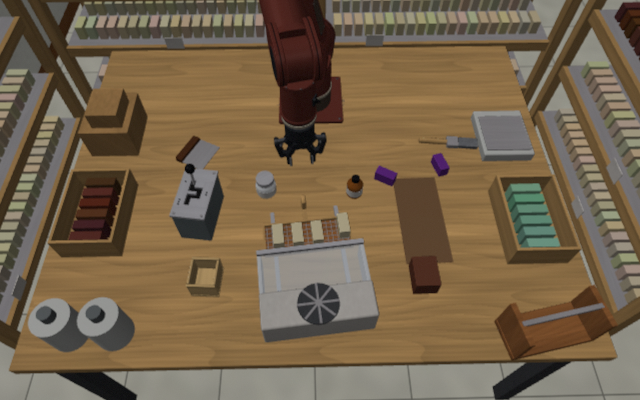

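```bash
python3 - <<'E'
from h import *
im,K,W=grab('wrist');save('w33.png',im,(170,0,310,130),5)
im,K,W=grab('scene');save('s33.png',im,(255,200,375,260),6.5)
im,K,W=grab('top');save('t33.png',im,(260,170,350,250),7)
E
```

```text
(no output)
```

View pics/w33.png

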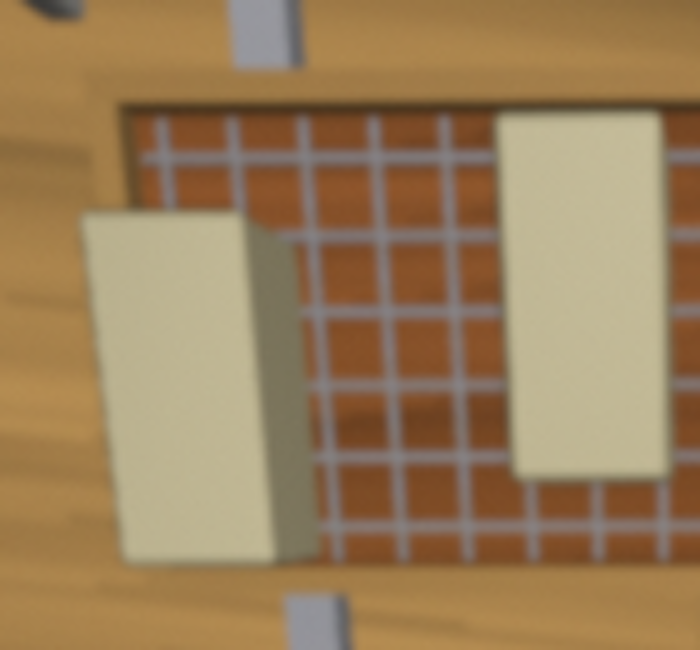

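View pics/s33.png

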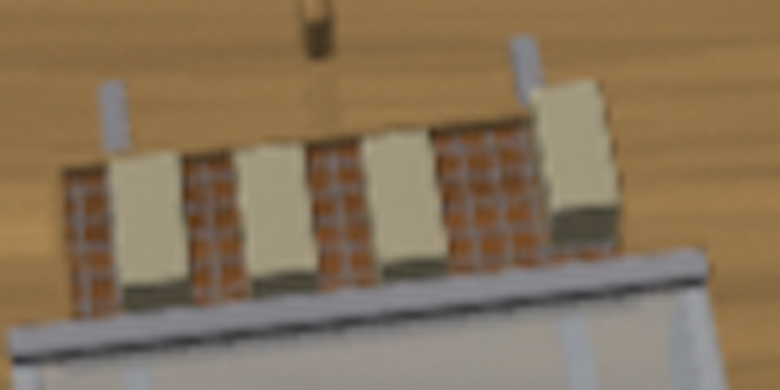

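View pics/t33.png

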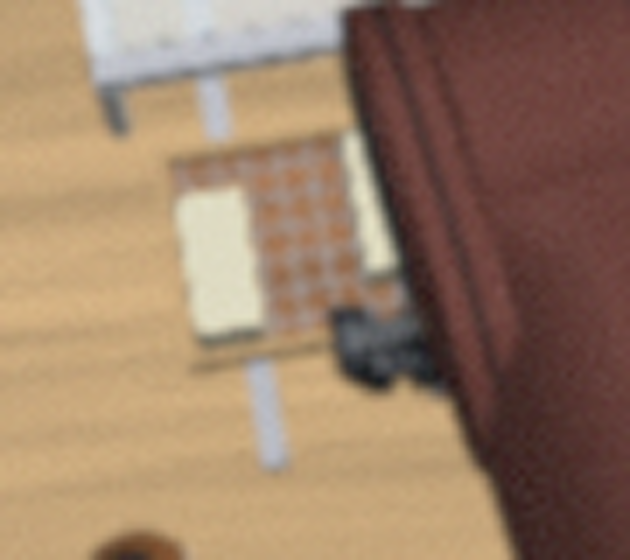

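```bash
python3 - <<'E'
from h import *
def c(n,lo,hi):
    im,K,W=grab(n)
    hsv=cv2.cvtColor(im,cv2.COLOR_RGB2HSV)
    m=(hsv[:,:,0]>18)&(hsv[:,:,0]<42)&(hsv[:,:,2]>185)&(hsv[:,:,1]<105)
    for cc,a,mm in blobs(m,60):
        if lo[0]<cc[0]<hi[0] and lo[1]<cc[1]<hi[1]: return (K,W,cc)
a=c('wrist',(190,60),(220,90));b=c('top',(285,200),(297,215));
print(tri(a,b))
print(onz(a[0],a[1],a[2],.062))
E
python3 go.py 560 89 120 -83.8 abs
```

```text
(array([0.5618755 , 0.08873483, 0.05983887]), [np.float64(0.0007549622545646629), np.float64(0.0007549622545646514)])
[0.56244764 0.08844442 0.062     ]
at [474.  -28.7 234.8] jaw -84.0 w 51.4 t 40.35 j [-1.32 -0.23  1.16  1.91  0.22  1.33 -1.69]
tx ty tz spin: [  98.  -108.3  114.5] -0.003 dist 186
```

step_arm --moves "0.4 98 -108 0 0;0.4 98 -108 0 0;0.4 98 -108 40 0;0.4 98 -108 80 0;0.4 98 -108 114 0"

```text
clock: 40.85
eef_pos: [0.56, 0.0889, 0.1299]
eef_rot: [0.002, 0.999, 0.054, 0.0]
ft_force: [-0.1, 1.8, 0.5]
grip_width: 0.051
```

```bash
python3 bars.py wrist w34.png .062;python3 go.py 561 88.5 45 -83.8 abs
```

```text
px [419. 181.] area 2307 world [591.7  13.6  62. ] rectc [590.3  12.8] ang 6.7 size [58, 24]
px [495. 182.] area 2169 world [597.  -42.3  62. ] rectc [595.4 -42.5] ang 5.3 size [61, 22]
px [572. 187.] area 2491 world [ 599.5 -100.    62. ] rectc [ 598.3 -102. ] ang 7.0 size [62, 28]
px [313. 203.] area 2205 world [566.5  90.   62. ] rectc [565.3  90. ] ang 7.2 size [25, 55]
at [555.8  89.5 121.8] jaw -83.7 w 51.3 t 40.9 j [-1.14  0.44  1.13  1.84 -0.43  1.14 -1.32]
tx ty tz spin: [ 5.8  1.1 76.8] 0.002 dist 77
```

View pics/w34.png

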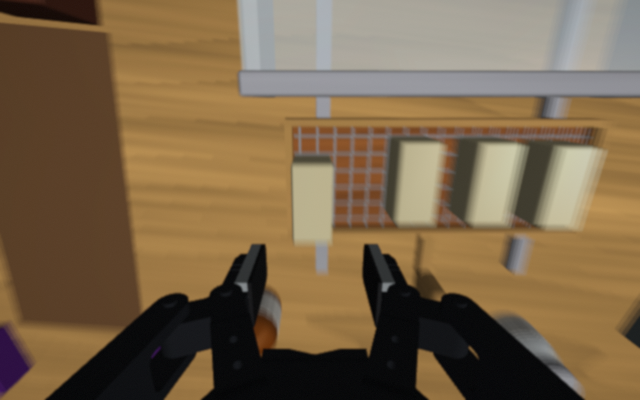

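step_arm --moves "0.4 5 0 20 0;0.4 5 0 40 0;0.4 5 0 60 0;0.4 5 0 74 0;0.4 5 0 74 0"

```text
clock: 41.4
eef_pos: [0.5615, 0.0861, 0.0568]
eef_rot: [0.001, 0.999, 0.053, -0.001]
ft_force: [0.3, 0.5, -0.2]
grip_width: 0.051
```

step_arm --moves "1 0 0 0 0;1 0 0 0 0;1 0 0 0 0;1 0 0 0 0;1 0 0 0 0"

```text
clock: 41.9
eef_pos: [0.5633, 0.0866, 0.0595]
eef_rot: [-0.0, 0.999, 0.052, 0.001]
ft_force: [-0.6, 0.3, 6.9]
grip_width: 0.0291
```

```bash
python3 bars.py wrist w35.png .062;python3 go.py 582 69 45 -83.8 abs
```

```text
px [469. 217.] area 4615 world [595.6  10.2  62. ] rectc [593.3  11.7] ang 2.9 size [54, 28]
px [580. 218.] area 4955 world [601.1 -46.2  62. ] rectc [599.1 -47.2] ang 6.6 size [56, 29]
px [316. 254.] area 4925 world [566.1  85.5  62. ] rectc [562.3  84.4] ang 9.6 size [28, 62]
at [563.3  86.6  59.5] jaw -84.0 w 29.1 t 41.95 j [-1.05  0.52  1.04  1.89 -0.53  1.03 -1.25]
tx ty tz spin: [16.7 19.5 14.5] -0.003 dist 30
```

View pics/w35.png

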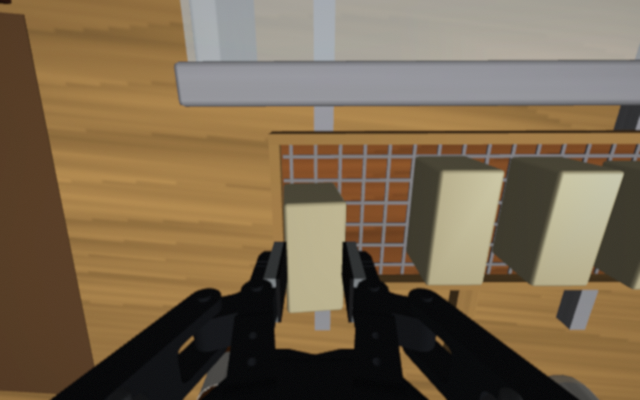

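step_arm --moves "0.4 0 0 0 0;0.4 0 0 0 0;0.4 0 0 8 0;0.4 0 0 15 0;0.4 0 0 15 0"

```text
clock: 42.45
eef_pos: [0.5616, 0.0863, 0.0419]
eef_rot: [0.0, 0.999, 0.052, -0.001]
ft_force: [-0.1, 0.4, 0.6]
grip_width: 0.0511
```

step_arm --moves "1 0 0 0 0;1 0 0 0 0;1 0 0 0 0;1 0 0 0 0;1 0 0 0 0"

```text
clock: 42.95
eef_pos: [0.5627, 0.0863, 0.0434]
eef_rot: [0.0, 0.999, 0.052, 0.0]
ft_force: [0.3, 0.4, 0.4]
grip_width: 0.0305
```

step_arm --moves "1 0 0 -10 0;1 8 9 -10 0;1 18 18 -10 0;1 18 18 -10 0;1 18 18 -10 0"

```text
clock: 43.45
eef_pos: [0.5821, 0.0703, 0.0535]
eef_rot: [-0.0, 0.999, 0.052, -0.0]
ft_force: [0.3, -0.0, -1.6]
grip_width: 0.0308
```

```bash
python3 bars.py wrist w36.png .062;python3 go.py 582 69 45 -83.8 abs
```

```text
px [560. 229.] area 1564 world [614.5 -49.   62. ] rectc [612.2 -49. ] ang 96.0 size [25, 25]
at [581.9  70.7  53.4] jaw -84.0 w 31.0 t 43.5 j [-0.98  0.56  1.01  1.85 -0.55  1.04 -1.21]
tx ty tz spin: [-0.1  1.7  8.4] -0.003 dist 9
```

View pics/w36.png

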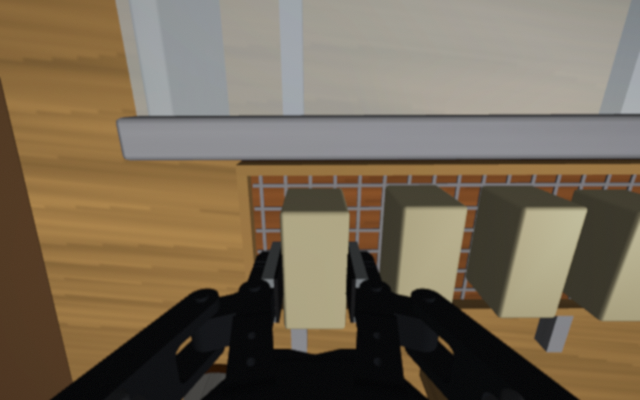

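Lower 9.5 mm, release, and lift.

step_arm --moves "1 1 0 4 0;1 1 0 8 0;1 1 0 10 0;1 1 0 10 0;0.48 1 0 10 0"

```text
clock: 44.0
eef_pos: [0.5832, 0.0706, 0.0432]
eef_rot: [-0.0, 0.999, 0.053, -0.0]
ft_force: [0.0, -0.8, 1.3]
grip_width: 0.0433
```

step_arm --moves "0.48 0 0 0 0;0.48 0 0 0 0;0.48 0 0 0 0;0.48 0 0 -20 0;0.48 0 0 -40 0"

```text
clock: 44.5
eef_pos: [0.5828, 0.0702, 0.0833]
eef_rot: [0.0, 0.999, 0.052, -0.001]
ft_force: [-0.5, 0.3, 0.5]
grip_width: 0.044
```

step_arm --moves "0.48 0 0 -40 0;0.48 0 0 -80 0;0.4 0 0 -120 0;0.4 0 0 -140 0;0.4 0 0 -140 0"

```text
clock: 45.0
eef_pos: [0.5848, 0.0703, 0.2262]
eef_rot: [-0.001, 0.999, 0.052, 0.002]
ft_force: [-0.1, -0.0, 0.5]
grip_width: 0.0516
```

step_arm --moves "0.4 -118 86 0 0;0.4 -118 86 0 0;0.4 -118 86 0 0;0.4 -118 86 0 0;0.4 -118 86 0 0"

```text
clock: 45.5
eef_pos: [0.4732, -0.0292, 0.2225]
eef_rot: [-0.004, 0.999, 0.052, 0.0]
ft_force: [0.7, -0.3, -0.5]
grip_width: 0.0512
```

```bash
python3 bars.py wrist w37.png .062; python3 go.py 475 -29 110 -84 abs; python3 bars.py scene s37.png .062
```

```text
px [222.  53.] area 2136 world [584.8  69.8  62. ] rectc [583.3  70. ] ang 6.1 size [28, 62]
px [285.  55.] area 2186 world [589.6  10.9  62. ] rectc [588.2  11.1] ang 6.4 size [28, 61]
px [348.  55.] area 2207 world [595.1 -47.   62. ] rectc [593.6 -48. ] ang 9.0 size [28, 61]
px [409.  58.] area 2133 world [ 598.5 -104.    62. ] rectc [ 597.2 -104.1] ang 5.1 size [62, 27]
at [473.6 -28.2 222.7] jaw -84.0 w 51.4 t 45.55 j [-1.32 -0.22  1.18  1.93  0.21  1.3  -1.67]
tx ty tz spin: [  1.2   1.7 112.7] -0.0 dist 113
```

View pics/w37.png

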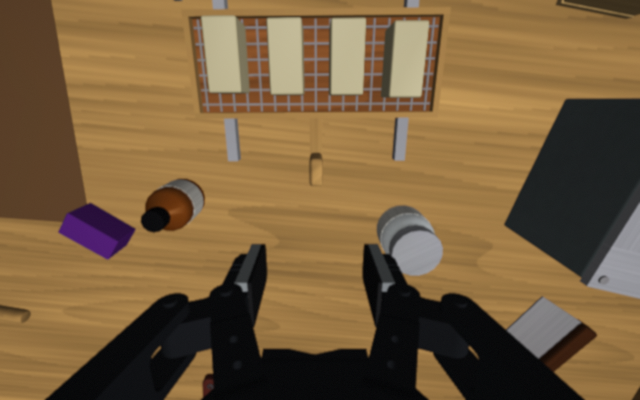

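step_arm --moves "0.4 1 1 40 0;0.4 1 1 80 0;0.4 1 1 110 0;0.4 1 1 130 0;0.4 1 1 130 0"

```text
clock: 46.1
eef_pos: [0.4736, -0.03, 0.0893]
eef_rot: [0.004, 0.999, 0.051, -0.004]
ft_force: [0.6, -1.1, 0.3]
grip_width: 0.0516
```

```bash
python3 bars.py wrist w38.png .062; python3 go.py 475 -29 37 -84 abs
```

```text
px [156.  44.] area 2227 world [572.1  61.   62. ] rectc [572.1  62.6] ang 6.0 size [17, 39]
px [257.  42.] area 4896 world [578.3   9.4  62. ] rectc [577.1   9.8] ang 6.6 size [29, 41]
px [371.  43.] area 4867 world [584.2 -48.6  62. ] rectc [583.1 -49.1] ang 6.3 size [41, 28]
px [481.  51.] area 4399 world [ 586.4 -106.1   62. ] rectc [ 587.8 -105.6] ang 4.1 size [46, 27]
at [474.9 -30.   91.7] jaw -84.1 w 51.0 t 46.15 j [-1.16  0.25  1.27  2.08 -0.27  1.01 -1.22]
tx ty tz spin: [ 0.5 -1.4 54.7] -0.002 dist 55
```

View pics/w38.png

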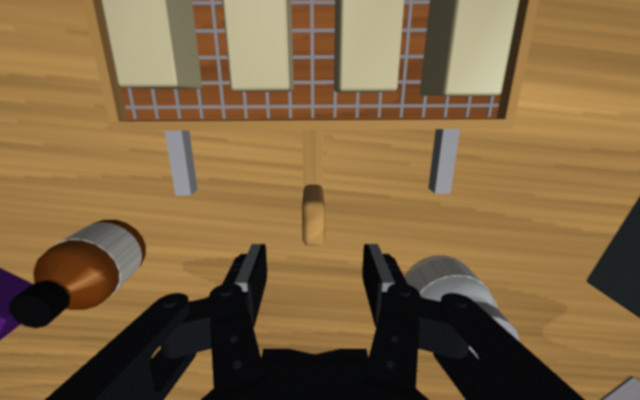

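step_arm --moves "0.4 0 -1 20 0;0.4 0 -1 40 0;0.4 0 -1 52 0;0.4 0 -1 52 0;0.4 0 -1 52 0"

```text
clock: 46.65
eef_pos: [0.4767, -0.0272, 0.0424]
eef_rot: [0.0, 0.999, 0.053, 0.0]
ft_force: [-0.2, -0.3, -0.2]
grip_width: 0.0511
```

step_arm --moves "1 0 0 0 0;1 0 0 0 0;1 0 0 0 0;1 0 0 0 0;1 0 0 0 0"

```text
clock: 47.15
eef_pos: [0.4769, -0.029, 0.0423]
eef_rot: [0.001, 0.999, 0.052, 0.001]
ft_force: [0.3, -7.8, 5.9]
grip_width: 0.0131
```

step_arm --moves "1 10 0 0 0;1 22 0 0 0;1 34 0 0 0;1 46 0 0 0;1 58 0 0 0"

```text
clock: 47.65
eef_pos: [0.5346, -0.0227, 0.0423]
eef_rot: [0.001, 0.999, 0.052, 0.0]
ft_force: [-2.1, -5.9, 9.2]
grip_width: 0.013
```

```bash
python3 bars.py wrist w39.png .062; python3 go.py 603.8 -15.3 37 -84 abs
```

```text
px [241.  46.] area 6736 world [631.1  14.5  62. ] rectc [630.5  15.1] ang 3.8 size [29, 31]
px [395.  51.] area 6060 world [635.3 -43.4  62. ] rectc [636.4 -43.2] ang 6.3 size [32, 28]
px [544.  52.] area 7049 world [640.8 -99.   62. ] rectc [640.  -99.6] ang 5.0 size [37, 28]
px [121.  55.] area 287 world [623.2  59.5  62. ] rectc [625.   59.4] ang 3.8 size [2, 26]
at [536.5 -22.6  42.4] jaw -84.0 w 13.1 t 47.7 j [-0.9   0.47  1.04  1.98 -0.49  0.97 -1.07]
tx ty tz spin: [67.6 -0.2  5.6] -0.0 dist 68
```

View pics/w39.png

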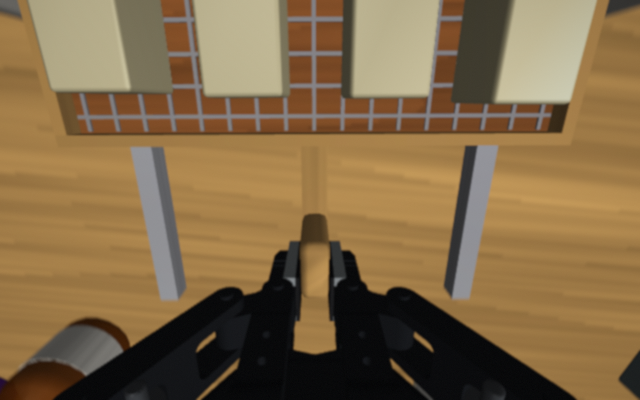

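step_arm --moves "1 12 0 0 0;1 26 0 0 0;1 40 0 0 0;1 54 0 0 0;1 66 0 0 0"

```text
clock: 48.2
eef_pos: [0.6003, -0.0156, 0.0424]
eef_rot: [0.001, 0.999, 0.052, 0.0]
ft_force: [-2.1, -3.2, 7.8]
grip_width: 0.0129
```

step_arm --moves "1 1 0 0 0;1 2 0 0 0;1 3 0 0 0;1 4 0 0 0;1 4 0 0 0"

```text
clock: 48.7
eef_pos: [0.6032, -0.0153, 0.0424]
eef_rot: [0.0, 0.999, 0.052, 0.0]
ft_force: [-2.7, -4.4, 8.2]
grip_width: 0.0132
```

```bash
python3 bars.py wrist w40.png .062; python3 go.py 603.8 -15.3 37 -84 abs
```

```text
at [603.2 -15.3  42.4] jaw -84.0 w 12.8 t 48.75 j [-0.78  0.59  0.97  1.82 -0.56  1.04 -1.06]
tx ty tz spin: [0.6 0.  5.4] -0.001 dist 5
```

View pics/w40.png

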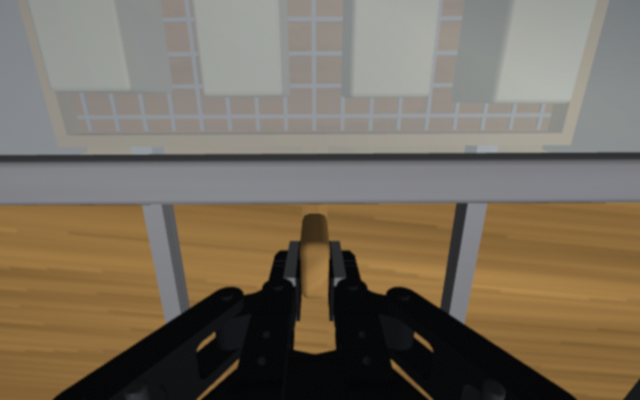

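step_arm --moves "1 1 0 0 0;1 2 0 0 0;1 3 0 0 0;1 3 0 0 0;1 3 0 0 0"

```text
clock: 49.25
eef_pos: [0.6032, -0.0153, 0.0423]
eef_rot: [-0.0, 0.999, 0.052, -0.003]
ft_force: [-18.5, -4.1, 23.3]
grip_width: 0.0129
```

step_arm --moves "1 1 0 0 0;1 1 0 0 0;1 1 0 0 0;1 1 0 0 0;1 1 0 0 0"

```text
clock: 49.75
eef_pos: [0.6032, -0.0153, 0.0423]
eef_rot: [-0.001, 0.999, 0.051, -0.004]
ft_force: [-24.3, -3.6, 27.4]
grip_width: 0.0129
```

step_arm --moves "1 -2 0 0 0;1 -3.5 0 0 0;1 -3.5 0 0 0;0.4 -3.5 0 0 0;0.4 -3.5 0 0 0"

```text
clock: 50.25
eef_pos: [0.6034, -0.0131, 0.0412]
eef_rot: [-0.0, 0.999, 0.053, -0.0]
ft_force: [0.4, 0.6, -0.1]
grip_width: 0.0414
```

step_arm --moves "0.4 0 0 0 0;0.4 0 0 0 0;0.4 0 0 -40 0;0.4 0 0 -90 0;0.4 0 0 -130 0"

```text
clock: 50.75
eef_pos: [0.6038, -0.0141, 0.1734]
eef_rot: [0.0, 0.999, 0.052, 0.0]
ft_force: [0.7, 0.2, 0.5]
grip_width: 0.0514
```

step_arm --moves "0.4 -50 0 -50 0;0.4 -80 0 -60 0;0.4 -80 0 -60 0;0.4 -80 0 -60 0;0.4 -80 0 -60 0"

```text
clock: 51.25
eef_pos: [0.5246, -0.0211, 0.2312]
eef_rot: [-0.001, 0.999, 0.053, 0.0]
ft_force: [0.0, -0.0, 0.4]
grip_width: 0.0514
```

```bash
python3 bars.py wrist w41.png .062; python3 go.py 470 -200 250 -40 abs
python3 - <<'E'
from h import *
im,K,W=grab('scene');save('s41.png',im,(240,200,390,350),4)
im,K,W=grab('wrist');save('w41z.png',im,(280,60,360,130),8)
E
```

```text
at [524.7 -21.4 231.1] jaw -83.9 w 50.8 t 51.3 j [-1.2   0.15  1.29  1.81 -0.15  1.29 -1.34]
tx ty tz spin: [-73.3 171.8 -18.9] -0.767 dist 188
```

View pics/w41.png

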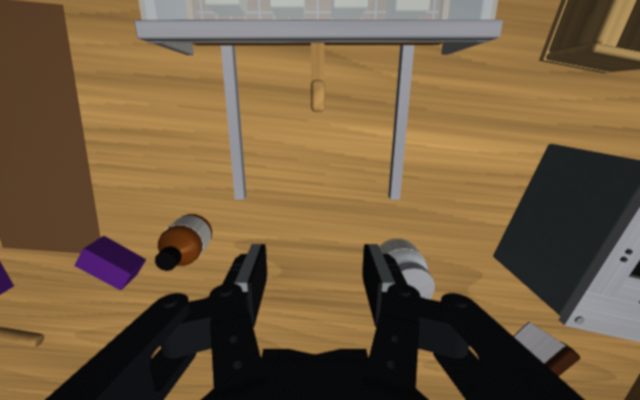

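View pics/s41.png

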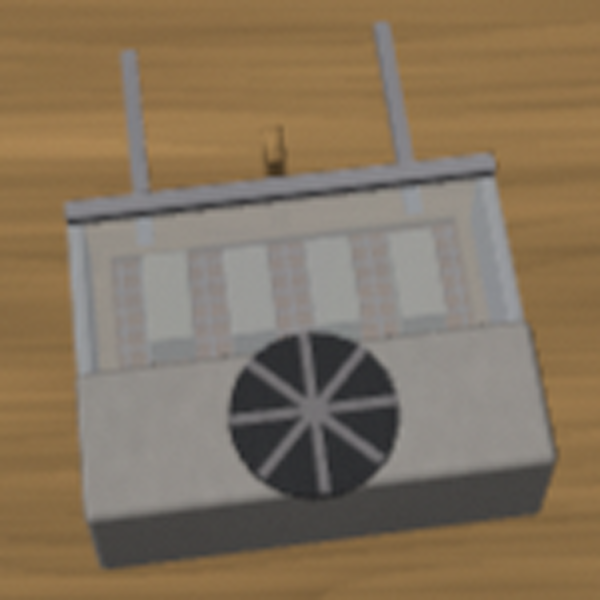

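```bash
python3 - <<'E'
from h import *
a=cv2.imread('pics/scene0.png')[225:250,290:330];b=grab('scene')[0][:,:,::-1][225:250,290:330]
cv2.imwrite('pics/cmp.png',cv2.resize(np.hstack([a,b]),None,fx=9,fy=9,interpolation=cv2.INTER_CUBIC))
im,K,W=grab('wrist');save('w41z.png',im,(280,30,360,130),6)
E
```

```text
(no output)
```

View pics/cmp.png

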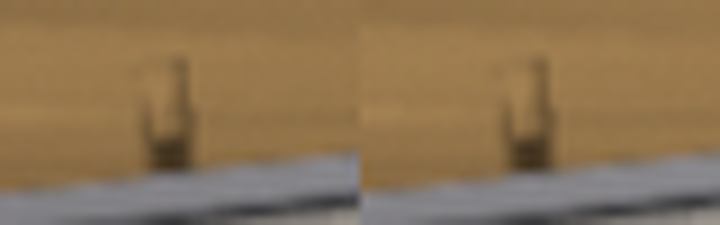

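View pics/w41z.png

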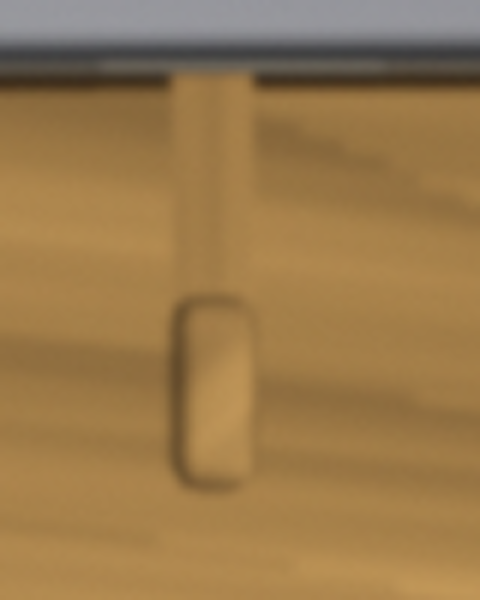

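```bash
python3 go.py 570 -100 200 -60 abs
```

```text
at [524.5 -22.6 230.9] jaw -84.0 w 50.9 t 51.5 j [-1.2   0.15  1.29  1.81 -0.15  1.29 -1.35]
tx ty tz spin: [37.3 81.7 31.1] -0.419 dist 95
```

step_arm --moves "0.3 37 82 20 -0.419;0.3 37 82 20 -0.419;0.3 37 82 20 -0.419;0.3 37 82 20 -0.419;0.3 37 82 20 -0.419"

```text
clock: 52.0
eef_pos: [0.5695, -0.1016, 0.2104]
eef_rot: [0.001, 0.966, 0.258, -0.001]
ft_force: [0.1, -0.4, -0.3]
grip_width: 0.06
```

```bash
python3 go.py 590 -200 220 -35 abs
```

```text
at [ 569.5 -101.6  210.4] jaw -60.1 w 60.0 t 52.0 j [-0.79  0.33  1.09  1.71 -0.3   1.29 -0.68]
tx ty tz spin: [-31.3  95.5  -9.5] -0.438 dist 101
```

step_arm --moves "0.3 -31 95 -15 -0.438;0.3 -31 95 -15 -0.438;0.3 -31 95 -15 -0.438;0.3 -31 95 -15 -0.438;0.3 -31 95 -15 -0.438"

```text
clock: 52.5
eef_pos: [0.5905, -0.1963, 0.2258]
eef_rot: [-0.001, 0.888, 0.461, -0.0]
ft_force: [0.1, 0.4, 0.2]
grip_width: 0.06
```

```bash
python3 go.py 510 -290 230 -7.2 abs
```

```text
at [ 590.5 -196.3  225.8] jaw -35.1 w 60.0 t 52.5 j [-0.48  0.4   0.96  1.58 -0.33  1.34 -0.09]
tx ty tz spin: [-123.   -11.9   -4.2] -0.487 dist 124
```

step_arm --moves "0.3 -123 -12 -5 -0.487;0.3 -123 -12 -5 -0.487;0.3 -123 -12 -5 -0.487;0.3 -123 -12 -5 -0.487;0.3 -123 -12 -5 -0.487"

```text
clock: 53.0
eef_pos: [0.5104, -0.2901, 0.2312]
eef_rot: [-0.0, 0.75, 0.662, 0.001]
ft_force: [1.0, 0.8, -0.8]
grip_width: 0.0596
```

```bash
python3 go.py 440 -354 230 -7.2 abs; python3 -c "
from h import *
im,K,W=grab('wrist');save('w42.png',im)
m=(im.max(2)<28)
for c,a,mm in blobs(m,200): print(c,a,np.round(onz(K,W,c,.174)*1000,1))"
```

```text
at [ 510.4 -290.1  231.2] jaw -7.1 w 59.6 t 53.0 j [-0.32  0.28  0.92  1.66 -0.23  1.32  0.52]
tx ty tz spin: [-72.1 -61.9   1.1] 0.002 dist 95
[308.17221298 254.25291181] 1202 [ 502.1 -320.9  174. ]
[314.52687679 352.39765439] 32742 [ 495.2 -415.7  174. ]
```

View pics/w42.png

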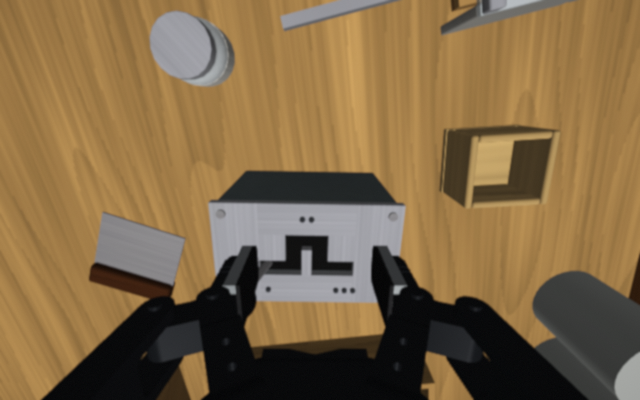

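step_arm --moves "0.3 -71 -62 -5 0;0.3 -71 -62 -5 0;0.3 -71 -62 -5 0;0.3 -71 -62 0 0;0.3 -71 -62 0 0"

```text
clock: 53.55
eef_pos: [0.4414, -0.3523, 0.2302]
eef_rot: [-0.001, 0.748, 0.663, -0.0]
ft_force: [0.6, 1.1, -0.9]
grip_width: 0.0597
```

```bash
python3 go.py 440 -354.5 152 -7.2 abs; python3 -c "
from h import *
im,K,W=grab('wrist');save('w43.png',im)
m=(im.max(2)<28)
for c,a,mm in blobs(m,200): print(c,a,np.round(onz(K,W,c,.174)*1000,1))"
```

```text
at [ 441.4 -352.3  230.2] jaw -6.9 w 59.7 t 53.55 j [-0.23  0.22  0.97  1.71 -0.19  1.31  0.65]
tx ty tz spin: [-2.4 -1.  78.2] 0.005 dist 78
[379.40926857 182.26521496] 1791 [ 489.6 -332.6  174. ]
[312.87294728 220.11322385] 1157 [ 440.1 -355.4  174. ]
[315.22484005 352.65165712] 32979 [ 427.3 -477.5  174. ]
```

View pics/w43.png

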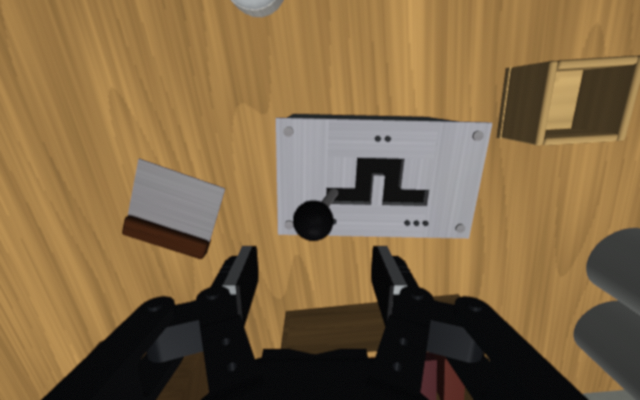

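step_arm --moves "0.3 -3 -1 20 0;0.3 -3 -1 40 0;0.3 -3 -1 60 0;0.3 -3 -1 78 0;0.3 -3 -1 78 0"

```text
clock: 54.1
eef_pos: [0.4386, -0.3553, 0.1509]
eef_rot: [-0.002, 0.748, 0.663, -0.001]
ft_force: [0.4, 0.3, 0.0]
grip_width: 0.0598
```

step_arm --moves "1 0 0 0 0;1 0 0 0 0;1 0 0 0 0;1 0 0 0 0;1 0 0 0 0"

```text
clock: 54.6
eef_pos: [0.4394, -0.3579, 0.1544]
eef_rot: [0.001, 0.749, 0.663, 0.0]
ft_force: [1.3, -0.2, 5.5]
grip_width: 0.0272
```

```bash
python3 go.py 472 -360 160 -7.2 abs
```

```text
at [ 439.4 -357.9  154.4] jaw -7.0 w 27.2 t 54.6 j [-0.18  0.31  0.94  1.81 -0.27  1.16  0.72]
tx ty tz spin: [ 1.9 32.7 -5.5] 0.004 dist 33
```

step_arm --moves "1 0 7 -2 0;1 0 14 -4 0;1 0 21 -5 0;1 0 28 -6 0;1 0 34 -7 0"

```text
clock: 55.1
eef_pos: [0.4709, -0.3631, 0.1615]
eef_rot: [-0.0, 0.749, 0.662, -0.001]
ft_force: [-10.1, -1.3, 12.5]
grip_width: 0.027
```

```bash
python3 go.py 478.6 -321 160 -7.2 abs; python3 -c "
from h import *
im,K,W=grab('wrist');save('w44.png',im)"
```

```text
at [ 470.9 -363.1  161.5] jaw -7.1 w 27.0 t 55.1 j [-0.15  0.37  0.92  1.73 -0.31  1.2   0.72]
tx ty tz spin: [42.7  2.4  1.4] 0.002 dist 43
```

View pics/w44.png

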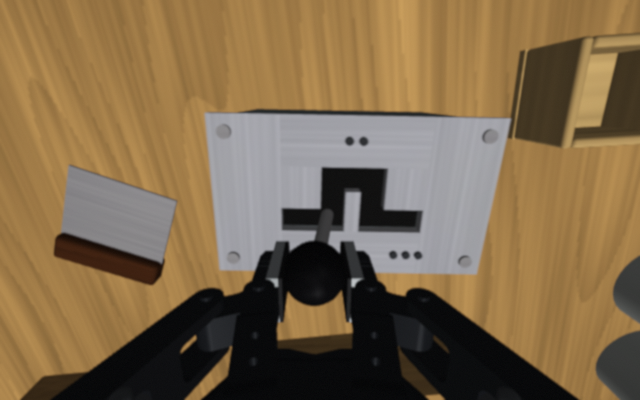

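step_arm --moves "1 3 0 0 0;1 3 1 0 0;1 3 2 0 0;1 3 3 0 0;1 3 3 0 0"

```text
clock: 55.65
eef_pos: [0.4767, -0.3598, 0.1613]
eef_rot: [0.001, 0.749, 0.663, 0.0]
ft_force: [1.3, -0.9, 6.7]
grip_width: 0.027
```

```bash
python3 go.py 478.6 -321 160 -7.2 abs; python3 -c "
from h import *
im,K,W=grab('wrist');save('w45.png',im,(190,90,430,320),3)"
```

```text
at [ 476.7 -359.8  161.3] jaw -7.0 w 27.0 t 55.65 j [-0.16  0.37  0.91  1.73 -0.31  1.2   0.72]
tx ty tz spin: [38.8 -2.9  1.3] 0.003 dist 39
```

View pics/w45.png

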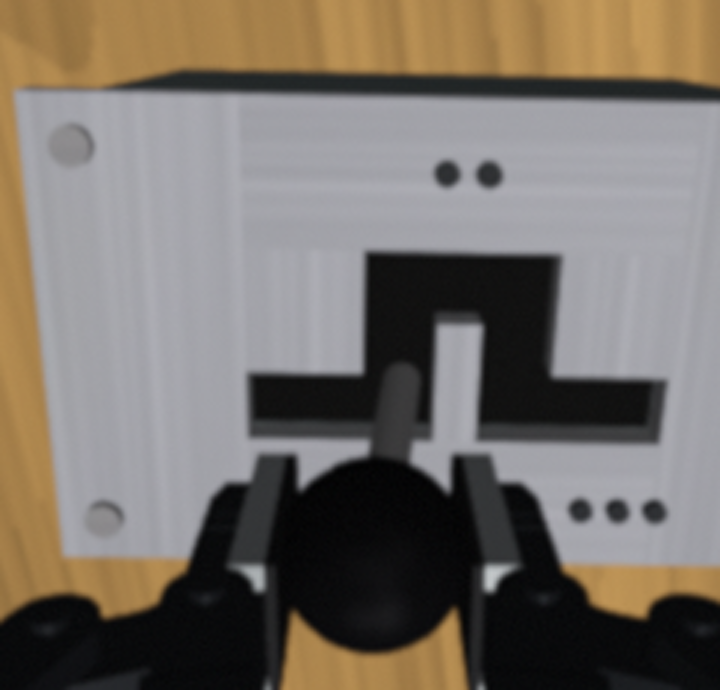

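step_arm --moves "1 8 0 0 0;1 16 0 -1 0;1 24 0 -1 0;1 32 0 0 0;1 38 0 0 0"

```text
clock: 56.2
eef_pos: [0.4806, -0.321, 0.1604]
eef_rot: [0.0, 0.749, 0.663, -0.0]
ft_force: [1.5, -2.2, 0.2]
grip_width: 0.0272
```

step_arm --moves "1 0 7 0 0;1 0 15 0 0;1 0 22 0 0;1 0 30 0 0;1 0 34 0 0"

```text
clock: 56.7
eef_pos: [0.5145, -0.3251, 0.1595]
eef_rot: [-0.001, 0.749, 0.663, -0.001]
ft_force: [-2.1, -1.7, -1.2]
grip_width: 0.0271
```

```bash
python3 go.py 507 -365.8 160 -7.2 abs; python3 -c "
from h import *
im,K,W=grab('wrist');save('w46.png',im,(190,90,430,320),3)"
```

```text
at [ 514.5 -325.1  159.5] jaw -6.9 w 27.1 t 56.7 j [-0.21  0.4   0.89  1.7  -0.33  1.21  0.64]
tx ty tz spin: [-41.3  -2.5  -0.5] 0.004 dist 41
```

View pics/w46.png

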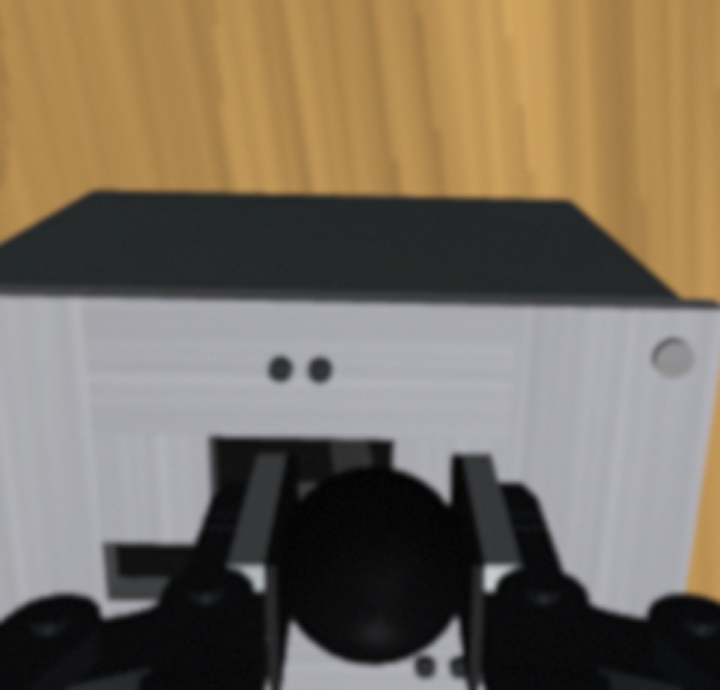

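step_arm --moves "1 -8 -1 0 0;1 -16 -1 -1 0;1 -24 -1 -1 0;1 -32 -1 0 0;1 -40 -1 0 0"

```text
clock: 57.25
eef_pos: [0.5078, -0.3651, 0.1598]
eef_rot: [-0.001, 0.749, 0.663, 0.0]
ft_force: [1.9, 2.4, -5.7]
grip_width: 0.027
```

```bash
python3 go.py 540 -369 152 -7.2 abs; python3 -c "
from h import *
im,K,W=grab('wrist');save('w47.png',im,(190,90,430,320),3)"
```

```text
at [ 507.8 -365.1  159.8] jaw -7.0 w 27.0 t 57.25 j [-0.12  0.44  0.88  1.65 -0.36  1.22  0.72]
tx ty tz spin: [ 0.  32.4  7.7] 0.004 dist 33
```

View pics/w47.png

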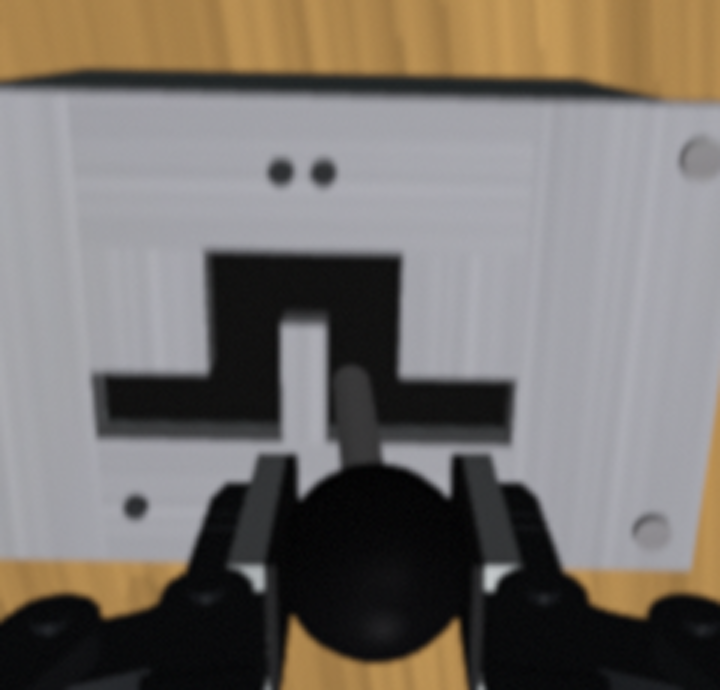

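step_arm --moves "1 -1 7 1 0;1 -1 14 3 0;1 -1 21 4 0;1 -1 28 6 0;1 -1 34 7 0"

```text
clock: 57.8
eef_pos: [0.5416, -0.3699, 0.1523]
eef_rot: [-0.001, 0.748, 0.663, -0.001]
ft_force: [-8.2, -0.3, -3.3]
grip_width: 0.0269
```

```bash
python3 go.py 540 -369 152 -7.2 abs; python3 -c "
from h import *
im,K,W=grab('wrist');save('w48.png',im,(190,90,430,320),3)"
```

```text
at [ 541.6 -369.9  152.3] jaw -6.9 w 26.9 t 57.8 j [-0.09  0.51  0.86  1.58 -0.4   1.24  0.72]
tx ty tz spin: [ 0.7 -1.7  0.3] 0.005 dist 2
```

View pics/w48.png

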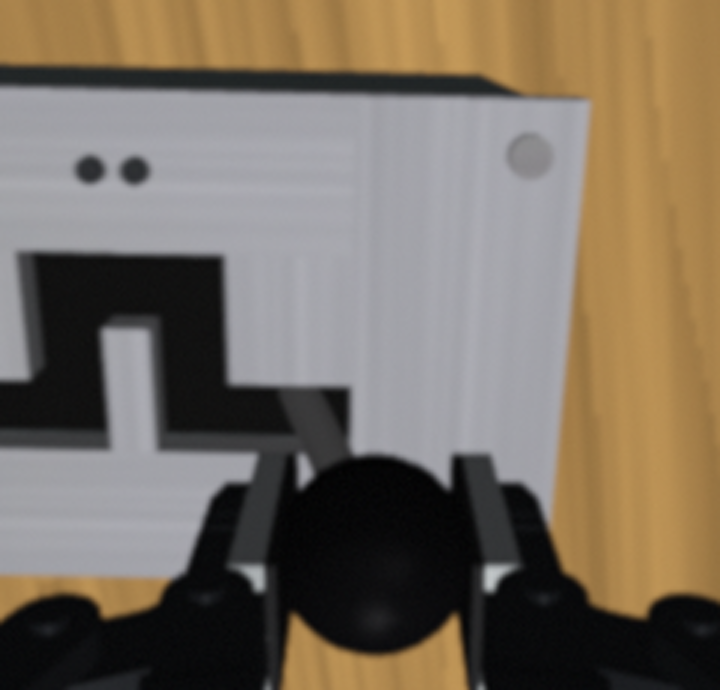

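At the far-end stop. I'll ease off, release, and lift clear.

step_arm --moves "1 0 -2 0 0;1 0 -2 0 0;0.3 0 -2 0 0;0.3 0 -2 0 0;0.3 0 -2 0 0"

```text
clock: 58.35
eef_pos: [0.5405, -0.3701, 0.154]
eef_rot: [0.001, 0.749, 0.663, 0.0]
ft_force: [-0.2, -0.8, -0.5]
grip_width: 0.0599
```

step_arm --moves "0.3 0 0 -30 0;0.3 0 0 -60 0;0.3 0 0 -100 0;0.3 0 0 -130 0;0.3 0 0 -130 0"

```text
clock: 58.85
eef_pos: [0.5411, -0.3715, 0.2884]
eef_rot: [0.004, 0.749, 0.663, 0.001]
ft_force: [-0.0, -0.2, -0.2]
grip_width: 0.0598
```

```bash
python3 go.py 450 -150 300 -7.2 abs; python3 -c "
from h import *
im,K,W=grab('wrist');save('w49.png',im)
m=(im.max(2)<28)
for c,a,mm in blobs(m,200): print(c,a,np.round(onz(K,W,c,.174)*1000,1))
im,K,W=grab('scene');save('s49.png',im,(140,150,460,350),2.4)
im,K,W=grab('top');save('t49.png',im,(180,90,460,290),2.8)"
```

```text
at [ 541.1 -371.5  288.4] jaw -7.0 w 59.8 t 58.85 j [-0.11  0.42  0.91  1.4  -0.33  1.47  0.66]
tx ty tz spin: [ 208.7 -117.4  -13. ] 0.003 dist 240
[280.91116883 169.40935065] 1925 [ 515.3 -347.5  174. ]
[313.30632935 352.32754894] 32847 [ 518.3 -557.2  174. ]
```

View pics/w49.png

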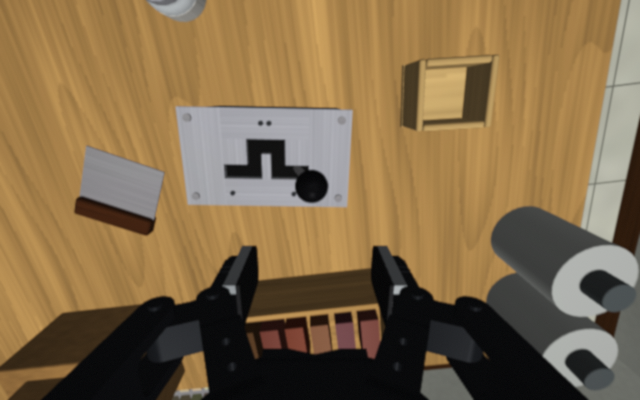

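View pics/s49.png

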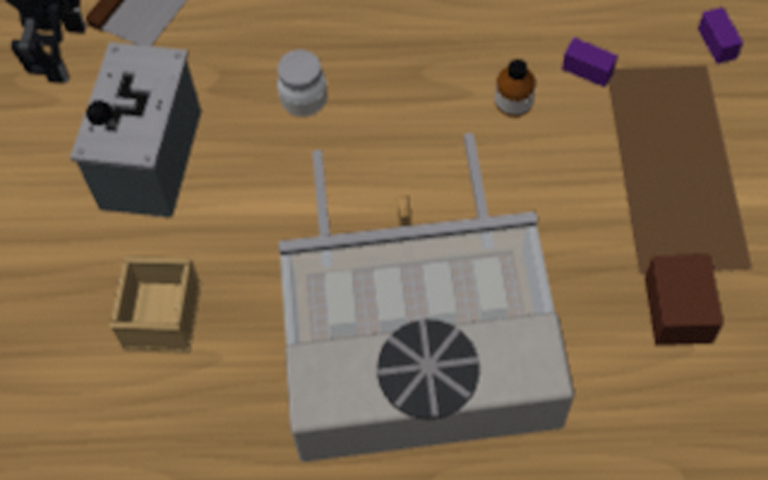

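View pics/t49.png

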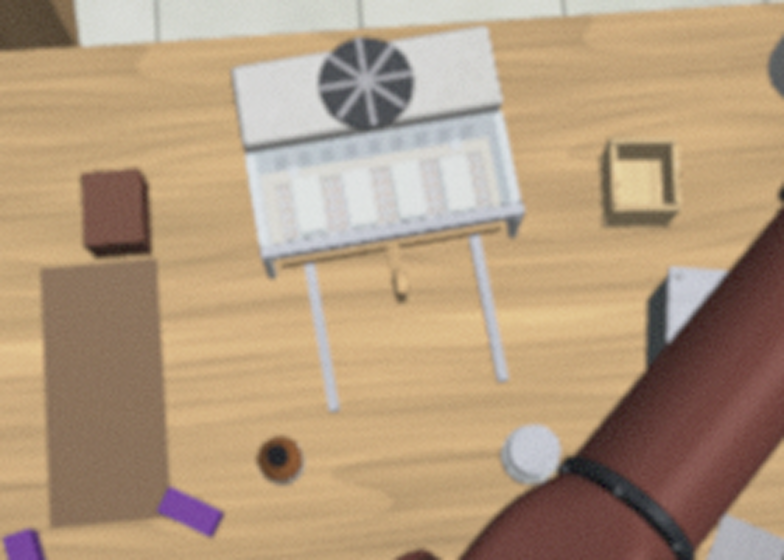

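```bash
python3 -c "
from cell import sign_off
print(sign_off())"
```

```text
the job is handed in; nothing more can be done
None
```

I finished the job and handed it in at about 59 s of the 210 s allowed. `sign_off()` gives no verdict, so everything below is from my own checks.

**What I did:**
1. Took the lever through the zigzag to the stop slot.
2. Drew the tray out by about 129 mm.
3. Put all four cream bars side by side, lengthwise on the tray floor.
4. Pushed the tray home against its end stop.
5. Took the lever back through the zigzag to the run slot and lifted the arm clear.

**What the last checks showed:**
- **Knob:** it sits within about 2 mm of where it started in the scene picture.
- **Tray:** its pull matches its starting place to about a pixel (roughly 2 mm) in the scene and top views.
- **Bars:** all four can be seen lying side by side in the tray under the clear roof.
- **Other things:** the bottle, jar, loaf, mould and purple bars look unmoved.

**What went wrong or disagreed:**
- **Bar knocked aside:** the fourth bar was shifted about 3 cm into the tray corner after I released it. I gripped it again and put it back in line.
- **Lever snag:** on the way back at corner 1 the lever pressed a wall with about 10 N. I eased it off and carried on.
- **Tray centre:** my wrist-camera estimates differed by up to about 8 mm along the dryer's x. I placed the bars by the rim seen in the same picture.
- **Bar height:** I measured only one bar's height (its top at about 60 mm, so on the floor). For the others I judged by eye that they lie level.

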